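# Tare the bench scale and weigh a batch of enamelled clock weights

### The arm

A 6-joint arm with a two-finger parallel gripper is mounted at the origin on the work surface. World frame = base frame: x ahead of the robot, y to its left, z up, the work surface at z = 0. Lengths are in mm, angles in degrees, forces in N, time in s.
With the tool pointing down it reaches from about 300 to 850 mm from the base axis. Payload 4.2 kg.
Tool frame: the origin (TCP) lies between the finger pads; the fingertips stand 14 mm ahead of it and the grasp point (between the pads) lies 5 mm behind it (env.finger_overhang is the distance from the TCP to the fingertips, in mm); z points along the fingers, y is the line along which they close (so a half turn about z gives the same grasp; the last joint's range is limited). The gripper opens to 91 mm and grips with 3 to 60 N. Pads are 32 mm wide; open, the fingers measure 118 mm over their backs; the gripper's body (76 mm by 178 mm) begins 60 mm behind the grasp point.
Start: joints at [-70.359, 18.312, 89.639, -0, 72.044, -1.146], TCP at [204.067, -537.586, 227.976] pointing down, gripper open.
Joint ranges: [-177.97, 177.97], [-48.28, 115.42], [12.27, 149.76], [-77.06, 257.06], [2.81, 150.46], [-146.56, 146.56]. Speed limits (degrees/s): [147.25, 147.25, 180, 180, 180, 180].

### API

Orientations are given as [roll, pitch, yaw] about the fixed x, y, z axes, in that order (R = Rz(yaw) Ry(pitch) Rx(roll)).
In Python, from workcell import status, cams, env, finder gives the robot as it stands.
- The arm moves only by the tool apply_moves, never from a script. Its argument "increments" is a list of rows, each a list of 7 numbers: the opening, from -1 (shut) to 1 (fully open), then the shift along the world's x, y, z in m, then the turn, a rotation vector about the world's x, y, z in degrees. In form: [[gripper, x, y, z, ax, ay, az], ...]. A call has 1 to 5 rows; each row shifts and turns the commanded pose from where the row before left it; what a row does not reach is not made up. A row lasts 1/12 s, in which the tool goes at most 41.7 mm and 7.16 degrees, less where a joint would pass 70% of its speed; a pose out of reach is approached as far as the arm can. A call with a gripper value outside its range is refused whole. The fingers move at their own pace and stop on an object; "newtons" is the grip in N (left out, the last holds). Time passes only in rows, so rows that do not move let the fingers close. It gives the time, the measured TCP pose, the force, the opening and the grip force at its end, in the units of the state.
- status.state(): the state, without advancing time (a new reading comes with each control period).
- cams.grab_frame(name): name is "scene" or "top" or "wrist"; returns a dict with "color" (480x640x3 uint8, red, green, blue), "intrinsics" (3x3 intrinsics, pixels), "R" (3x3) and "t" (3): a world point X has camera coordinates R X + t. Camera axes: x right, y down, z forward; pixel columns grow to the right and rows downward; lengths in mm; the calibration is good to about 2 mm. The wrist camera is an equidistant fisheye: a pixel r from the principal point sees the ray r / f radians off the axis. A picture is of the moment at which its call begins. There is no depth.
- env.job_done(): hands the job in; it is judged then, once.
Trained networks look in the newest picture that a camera, given by its name, has taken for a name from the list of things; names that differ only in an ending like _2 or _b are one class to them, and where a whole thing is asked for, a point or a joint stands for the part that bears it (a point fixed in the world has none). Each returns a list of dicts, best first, with "score" (0 to 1); they miss things now and then, are a little off and sometimes report something else, mostly with a low value. They report only what shows in the picture. A call takes as long as a camera call. They do not tell look-alikes from the thing itself.
- finder.boxes_of(query, camera): "rect" ([left, top, width, height] in pixels, round what is visible of it).
- finder.trace(query, camera): "pixels" (480x640 bool, what is visible of it) and "rect" ([left, top, width, height] in pixels, round what is visible of it).
The state is a dict: "time_s": time; "qpos": joint angles; "qvel": joint speeds; "effort": joint torques, N m; "ee_pos": TCP position; "ee_rot": TCP orientation; "force": force on the tool from outside, world axes, zero at the start; "torque": the same for the moment, N m; "gripper_width": finger opening in mm; "gripper_force": force on a finger pad.
Only numpy, scipy, OpenCV 4.12 (cv2) and the standard library are available. Lean on these libraries where they do the work, as an engineer would, in place of code of your own. Each camera call takes 0.05 s, during which the arm holds its last target. There are 200 camera calls.

### The job

Put the empty aluminium dish on the pan of the bench scale and turn the dial's bezel until its zero mark stands at the tip of the pointer; then set all the white clock weights from the grey mat in the dish and let go so that the scale can settle for two seconds. Afterwards move all the weights into the wooden tray and leave the empty dish on the pan with the dial reading zero. Grip the weights gently, as their enamel chips, never bear down on the pan, and leave the pen block, the paint jar and the clock face where they are.

Things in the scene. Friction and masses are not known exactly. Their poses are not given: they have to be found in the camera images.
- scale: grey bench scale fixed to the bench: a low housing 220 mm (its x) by 240 mm (its y), flat top 60 mm above the bench. Origin under it on the bench; the pan is centred 50 mm to its +y, the dial 80 mm to its -y
- pan_top (a point): centre of the flat top face of the scale's steel pan, a plate 190 mm (x) by 120 mm (y), 6 mm thick, with no rim; axes as the scale's. Its top is 88 mm above the bench when empty. It is sprung and sinks level, 1.6 mm for each 100 g
- pan (a joint): how far the pan has sunk (m): 0 when empty, about 0.014 under the heaviest load of dish and three weights. More than 0.019 overloads the scale, stop at 0.024. It settles within half a second
- dial_axis (a point): the dial's vertical axis at the height of the bezel's top, 82 mm above the bench. The bezel is a knurled steel ring, 60 mm outside diameter, standing 62 to 82 mm above the bench, glazed over: grip it across its diameter at any angle and turn it about this axis. Friction 0.05 N m; it stays where it is left. Nothing stands within 30 mm of its side but the housing top below it
- zero_mark (a point): the inner end of the bold black T-shaped zero mark on the bezel, 24 mm from the dial axis, 2 mm below the bezel's top. It turns with the bezel, which can go 1.8 rad anticlockwise and 3.0 rad clockwise (seen from above) of the scale's +x direction
- pointer_tip (a point): the tip of the thin black pointer of the dial, 24 mm from the dial axis. It points along the scale's +x with the pan empty and turns clockwise seen from above by 0.5 rad for each 100 g on the pan; it does not turn with the bezel
- dish: loose aluminium dish, a trough 172 mm long (its x), 64 mm wide (its y), 18 mm high, walls and floor 3 mm, open above, 0.10 to 0.20 kg; starts empty on the bench. Origin: centre of its underside. Grip it across its width from above. Three weights fit in a row (at -54, 0, 54 mm along its x). It belongs lengthwise along the scale's x, mid-pan
- weight1: enamelled clock weight: a white squat drum, 42 mm in diameter, 32 mm tall, thin brass band near its foot, 0.14 to 0.22 kg, upright on the grey mat (4 mm thick). Only 2 or 3 of the four are present in a run. Origin: centre of its underside; z up its axis. The enamel chips if the fingers press on it with more than 80 N, both fingers summed (20 to 25 N each is plenty)
- weight2: enamelled clock weight: a white squat drum, 42 mm in diameter, 32 mm tall, thin brass band near its foot, 0.14 to 0.22 kg, upright on the grey mat (4 mm thick). Only 2 or 3 of the four are present in a run. Origin: centre of its underside; z up its axis. The enamel chips if the fingers press on it with more than 80 N, both fingers summed (20 to 25 N each is plenty)
- weight3: enamelled clock weight: a white squat drum, 42 mm in diameter, 32 mm tall, thin brass band near its foot, 0.14 to 0.22 kg, upright on the grey mat (4 mm thick). Only 2 or 3 of the four are present in a run. Origin: centre of its underside; z up its axis. The enamel chips if the fingers press on it with more than 80 N, both fingers summed (20 to 25 N each is plenty)
- weight4: enamelled clock weight: a white squat drum, 42 mm in diameter, 32 mm tall, thin brass band near its foot, 0.14 to 0.22 kg, upright on the grey mat (4 mm thick). Only 2 or 3 of the four are present in a run. Origin: centre of its underside; z up its axis. The enamel chips if the fingers press on it with more than 80 N, both fingers summed (20 to 25 N each is plenty)
- tray: low wooden tray fixed to the bench, 130 mm (its x) by 170 mm (its y), 18 mm high, walls and floor 4 mm thick, open above. Origin: centre of its underside
- pen_block: bystander: wooden block 50 x 150 x 45 mm with four upright pens, up to 175 mm tall. Origin: centre of its underside
- paint_jar: bystander: yellow paint jar 52 mm in diameter, 70 mm tall. Origin: centre of its underside
- clock_face: bystander: white clock face lying flat, 120 mm in diameter, 6 mm thick. Origin: centre of its underside
Mind the look-alikes: they are no part of the job. What is shaped like the weight1 but green is not meant.

How it is judged:
By the outcome, as a careful person would: the job done as asked, in the order asked, and still so for the second after the job is handed in, with the robot touching nothing.
Of weight1, weight2, weight3, weight4 only 2 to 3 are there at a start; the rules pass over those that are not, and their reading is None.
At some moment in a run one of weight1, weight2, weight3, weight4, dish may be knocked a few centimetres aside while the robot is not near it.
It also fails if it takes over 210 s, if anything falls off the work surface, if the arm or the gripper's body presses on something with over 40 N, if the wrist force passes 120 N, or if a joint passes its speed limit or range.

## Working session

There is one attempt and no reset: what is moved stays moved. The work goes in short steps, Python scripts to look and compute and a tool call to move; the robot and the scene stay as the last step left them, time stands still between calls to the robot, and variables do not carry over. Pictures are saved under pics/ and viewed, at most 14 in all, crops included, and the job is handed in when it is done.

Besides the shell and the picture viewer there is one more tool, called after "Emit:" as name(argument=value, ...), one argument or row to a line, values as JSON. apply_moves: Moves the arm, as the interface text tells. Its arguments: {"type":"object","properties":{"increments":{"type":"array","items":{"type":"array","items":{"type":"number"}}},"newtons":{"type":"number"}},"required":["increments"]}

```bash
ls; mkdir -p pics; cat > h.py <<'E'
import numpy as np, cv2
from workcell import status, cams, env, finder
def grab(n,save=None):
    f=cams.grab_frame(n)
    if save: cv2.imwrite('pics/'+save+'.png',cv2.cvtColor(f['color'],cv2.COLOR_RGB2BGR))
    return f
def ray(f,u,v,wrist=False):
    K=np.array(f['intrinsics']);x=(u-K[0,2])/K[0,0];y=(v-K[1,2])/K[1,1]
    if wrist:
        r=np.hypot(x,y);s=np.sin(r)/r if r>1e-9 else 1;d=np.array([x*s,y*s,np.cos(r)])
    else: d=np.array([x,y,1.])
    R=np.array(f['R']);t=np.array(f['t']).ravel()
    return -R.T@t,R.T@d
def at(f,u,v,z,wrist=False):
    c,d=ray(f,u,v,wrist);return c+d*(z-c[2])/d[2]
def proj(f,X,wrist=False):
    K=np.array(f['intrinsics']);p=np.array(f['R'])@np.array(X,float)+np.array(f['t']).ravel()
    if wrist:
        r=np.hypot(p[0],p[1]);th=np.arctan2(r,p[2]);q=p[:2]/max(r,1e-9)*th
    else:q=p[:2]/p[2]
    return q[0]*K[0,0]+K[0,2],q[1]*K[1,1]+K[1,2]
E
python3 - <<'E'
from h import *
f=grab('top','top0');print(f['intrinsics'],f['R'],f['t'])
for q in ['scale','dish','weight1','tray','pen_block','paint_jar','clock_face','dial_axis','pan_top']:
    for b in finder.trace(q,'top')[:5]:
        m=b['pixels'].astype(np.uint8);c=max(cv2.findContours(m,0,1)[0],key=cv2.contourArea);r=cv2.minAreaRect(c)
        col=np.median(f['color'][b['pixels']],axis=0)
        print(q,round(b['score'],2),b['rect'],np.round(r[0],1),np.round(r[1],1),round(r[2],1),col,np.round(at(f,*r[0],0)[:2]))
g=grab('scene','scene0');print(status.state())
E
```

```text
pics
[[592.13373056   0.         316.69151826]
 [  0.         592.13373056 242.84976586]
 [  0.           0.           1.        ]] [[ 0.09343068 -0.99560965 -0.00566822]
 [-0.97366906 -0.09017973 -0.20937093]
 [ 0.20794056  0.02508064 -0.97781986]] [ -47.9945576   572.84425692 1141.32887593]
scale 0.62 [249.7, 212.3, 130.9, 118.1] [314.6 269.8] [121.6 109.1] 6.8 [149. 141. 131.] [529.   6.]
scale 0.3 [333.9, 253.1, 34.3, 35.6] [350.5 271. ] [30.4 30.4] 45.0 [171. 160. 148.] [534. -70.]
dish 0.97 [164.7, 179.1, 69.0, 81.8] [198.5 217.6] [79.2 30.8] 53.1 [204. 196. 176.] [620. 266.]
weight1 0.84 [407.6, 194.7, 24.4, 22.6] [419.3 206.2] [19.1 21.2] 45.0 [ 75. 138.  69.] [ 689. -206.]
weight1 0.68 [442.6, 354.7, 24.7, 21.9] [451.5 365. ] [20. 23.] 90.0 [ 86. 135.  69.] [ 359. -291.]
weight1 0.66 [428.7, 300.5, 21.3, 22.2] [441.  310.5] [19.2 21.5] 26.6 [201. 193. 170.] [ 468. -264.]
weight1 0.57 [432.3, 253.2, 21.8, 20.6] [444.5 261. ] [20. 21.] 90.0 [203. 197. 173.] [ 574. -266.]
weight1 0.43 [248.3, 215.1, 70.7, 99.6] [284.9 262.7] [62.8 95.8] 7.0 [163. 153. 144.] [539.  70.]
tray 0.7
[... 677 characters left out ...]
4. 144.] [539.  70.]
{'time_s': 0.55, 'qpos': array([-7.03573126e+01,  1.83101617e+01,  8.96412522e+01,  1.66401724e-04,
        7.20427211e+01, -1.14535614e+00]), 'qvel': array([ 0.00380519, -0.10343645, -0.01753604,  0.02171274,  0.03888471,
       -0.01083746]), 'effort': array([ 4.16788007e-04, -4.12054825e+01, -2.32091475e+01,  7.27033848e-02,
        3.80310591e-02, -2.03772794e-05]), 'ee_pos': array([ 204.08150625, -537.56584874,  227.97807869]), 'ee_rot': array([ 1.79994133e+02, -4.10337323e-05,  2.07879923e+01]), 'force': array([-1.0164133 , -1.26435982,  0.60404038]), 'torque': array([-0.06415856,  0.04991446,  0.0424256 ]), 'gripper_force': 0.0, 'gripper_width': 90.93651251001857}
```

View pics/top0.png

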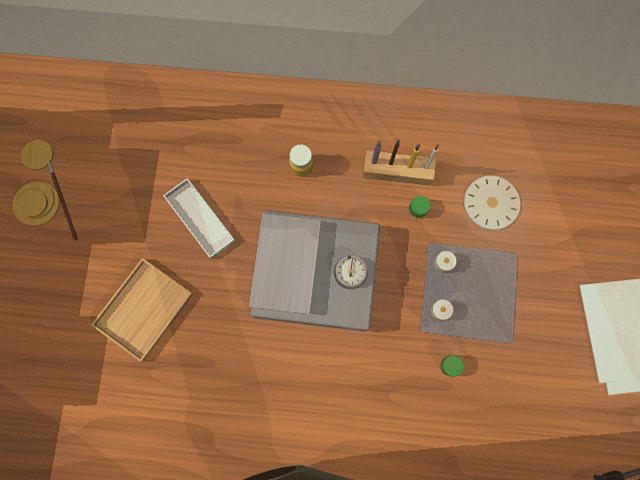

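View pics/scene0.png

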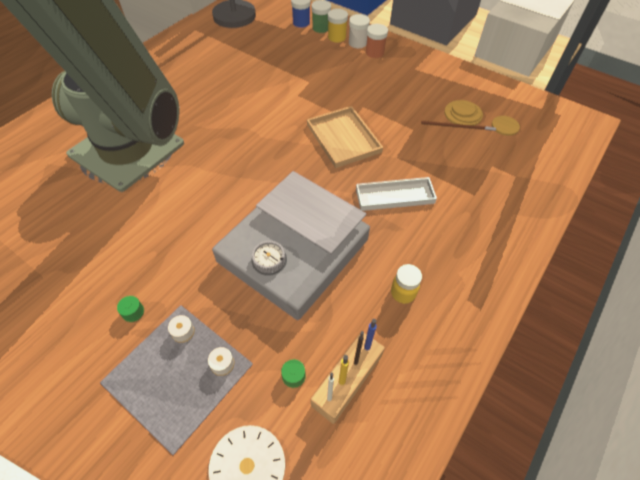

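Two white weights are on the mat, at about (446,261) and (443,310). The green ones at (420,206) and (453,366) are decoys. The dish is at (199,218), the tray at (142,309) and the dial at (351,271). Next I'll compute the metric poses.

```bash
cat >> h.py <<'E'
def mask(q,cam,near=None,f=None):
    r=finder.trace(q,cam)
    if near is not None: r=sorted(r,key=lambda b:np.hypot(b['rect'][0]+b['rect'][2]/2-near[0],b['rect'][1]+b['rect'][3]/2-near[1]))
    return r[0]['pixels'].astype(np.uint8) if r else None
def quad(f,m,z,wrist=False):
    c=max(cv2.findContours(m,0,1)[0],key=cv2.contourArea)[:,0]
    P=np.array([at(f,u,v,z,wrist)[:2] for u,v in c],np.float32)
    (cx,cy),(w,h),a=cv2.minAreaRect(P)
    if w<h: w,h,a=h,w,a+90
    return np.round([cx,cy,w,h,(a+90)%180-90],1)
E
python3 - <<'E'
from h import *
f=grab('top')
for q,z,n in [('dish',18,(199,218)),('tray',18,(142,309)),('pan_top',88,(285,262)),('scale',60,(314,270)),('clock_face',6,(491,202)),('pen_block',45,(400,160)),('paint_jar',70,(301,160)),('weight1',36,(446,263)),('weight1',36,(440,311))]:
    m=mask(q,'top',n); print(q,quad(f,m,z))
im=f['color'][240:300,315:385]
cv2.imwrite('pics/dial0.png',cv2.resize(im[:,:,::-1],None,fx=8,fy=8,interpolation=cv2.INTER_CUBIC))
g=grab('scene')
for q,z,n in [('dish',18,(396,195)),('tray',18,(344,137)),('pan_top',88,(311,212)),('weight1',36,(180,329)),('weight1',36,(220,361))]:
    m=mask(q,'scene',n); print('sc',q,quad(g,m,z))
E
```

```text
dish [615.9 262.1 176.7  64.9  43.5]
tray [412.7 352.3 172.2 137.4 -29.6]
pan_top [524.8  63.5 190.4 121.3  -1.1]
scale [520.4   5.7 243.4 223.1  88.6]
clock_face [ 710.1 -359.7  119.4  118.4  -84.7]Traceback (most recent call last):
  File "<stdin>", line 4, in <module>
  File "h.py", line 27, in quad
    c=max(cv2.findContours(m,0,1)[0],key=cv2.contourArea)[:,0]
      ~~~^^^^^^^^^^^^^^^^^^^^^^^^^^^^^^^^^^^^^^^^^^^^^^^^
ValueError: max() iterable argument is empty
```

Emit:
apply_moves(
  increments=[
    [1,0.0165,0.032,0,0,0,0.9],
    [1,0.0165,0.032,0,0,0,0.9],
    [1,0.0165,0.032,0,0,0,0.9],
    [1,0.0165,0.032,0,0,0,0.9],
    [1,0.0165,0.032,0,0,0,0.9],
  ],
)

```text
time_s: 1.32
ee_pos: [287.0, -376.1, 228.0]
ee_rot: [180.0, -0.0, 25.3]
force: [0.7, 0.3, 0.5]
gripper_width: 91.2
gripper_force: 0.0
```

Emit:
apply_moves(
  increments=[
    [1,0.0165,0.032,0,0,0,0.9],
    [1,0.0165,0.032,0,0,0,0.9],
    [1,0.0165,0.032,0,0,0,0.9],
    [1,0.0165,0.032,0,0,0,0.9],
    [1,0.0165,0.032,0,0,0,0.9],
  ],
)

```text
time_s: 1.73
ee_pos: [369.5, -216.0, 228.3]
ee_rot: [180.0, -0.0, 29.8]
force: [0.8, 0.2, -0.8]
gripper_width: 91.1
gripper_force: 0.0
```

Emit:
apply_moves(
  increments=[
    [1,0.0165,0.032,0,0,0,0.9],
    [1,0.0165,0.032,0,0,0,0.9],
    [1,0.0165,0.032,0,0,0,0.9],
    [1,0.0165,0.032,0,0,0,0.9],
    [1,0.0165,0.032,0,0,0,0.9],
  ],
)

```text
time_s: 2.15
ee_pos: [452.1, -55.8, 228.3]
ee_rot: [180.0, -0.0, 34.3]
force: [0.1, -0.9, 0.1]
gripper_width: 91.0
gripper_force: 0.0
```

Emit:
apply_moves(
  increments=[
    [1,0.0165,0.032,0,0,0,0.9],
    [1,0.0165,0.032,0,0,0,0.9],
    [1,0.0165,0.032,0,0,0,0.9],
    [1,0.0165,0.032,0,0,0,0.9],
    [1,0.0165,0.032,0,0,0,0.9],
  ],
)

```text
time_s: 2.57
ee_pos: [534.6, 104.2, 228.1]
ee_rot: [180.0, -0.0, 38.9]
force: [0.7, -0.0, 0.3]
gripper_width: 91.3
gripper_force: 0.0
```

Emit:
apply_moves(
  increments=[
    [1,0.0165,0.032,0,0,0,0.9],
    [1,0.0165,0.032,0,0,0,0.9],
    [1,0.0165,0.032,0,0,0,0.9],
    [1,0.0165,0.032,0,0,0,0.9],
    [1,0,0,0,0,0,0],
  ],
)

```text
time_s: 2.98
ee_pos: [602.3, 236.1, 226.8]
ee_rot: [-179.9, -0.2, 42.6]
force: [-0.2, -0.7, 1.0]
gripper_width: 91.3
gripper_force: 0.0
```

```bash
python3 - <<'E'
from h import *
f=grab('wrist','wrist0')
m=mask('dish','wrist'); print('dish',quad(f,m,18,True))
for q,z in [('tray',18),('pan_top',88)]:
    m=mask(q,'wrist')
    if m is not None and m.any(): print(q,quad(f,m,z,True))
s=status.state();print(s['ee_pos'],s['ee_rot'],s['time_s'])
print(finder.trace('dish','wrist')[0]['rect'])
E
```

```text
dish [617.6 262.9 172.4  64.1  43.2]
tray [417.5 351.  178.9 131.1 -29. ]
pan_top [525.   87.3 135.3  41.  -47.1]
[599.5956352  229.68821495 227.77489993] [1.79994829e+02 6.66816535e-02 4.23690219e+01] 3.1833
[279.7, 102.5, 65.1, 167.8]
```

View pics/wrist0.png

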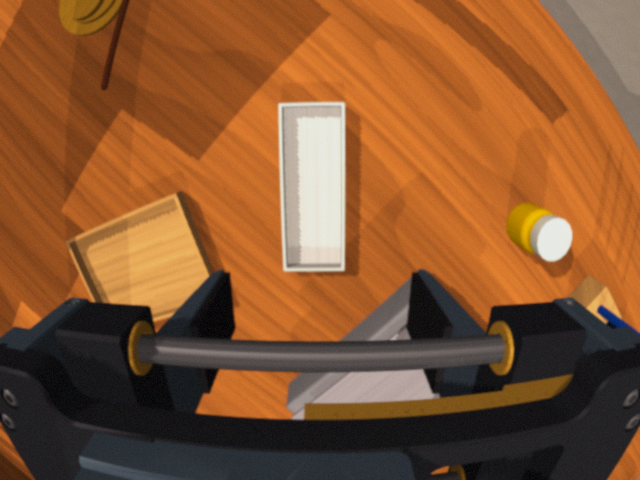

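Emit:
apply_moves(
  increments=[
    [1,0.009,0.0166,0,0,0,0.8],
    [1,0.009,0.0166,0,0,0,0],
    [1,0,0,-0.035,0,0,0],
    [1,0,0,-0.04,0,0,0],
    [1,0,0,-0.04,0,0,0],
  ],
  newtons=20,
)

```text
time_s: 3.65
ee_pos: [618.5, 262.7, 113.4]
ee_rot: [179.9, -0.2, 43.1]
force: [0.1, -0.1, 0.1]
gripper_width: 91.5
gripper_force: 0.0
```

Emit:
apply_moves(
  increments=[
    [1,0,0,-0.04,0,0,0],
    [1,0,0,-0.035,0,0,0],
    [1,0,0,-0.018,0,0,0],
    [1,0,0,0,0,0,0],
    [1,0,0,0,0,0,0],
  ],
)

```text
time_s: 4.07
ee_pos: [617.8, 262.3, 19.9]
ee_rot: [-180.0, 0.1, 43.1]
force: [0.3, 0.2, 0.3]
gripper_width: 90.8
gripper_force: 0.0
```

Emit:
apply_moves(
  increments=[
    [0,0,0,0,0,0,0],
    [-0.5,0,0,0,0,0,0],
    [-0.5,0,0,0,0,0,0],
    [-0.5,0,0,0,0,0,0],
    [-0.5,0,0,0,0,0,0],
  ],
)

```text
time_s: 4.48
ee_pos: [618.4, 263.6, 20.8]
ee_rot: [180.0, -0.1, 43.2]
force: [0.5, -0.1, 2.3]
gripper_width: 63.8
gripper_force: 20.0
```

Emit:
apply_moves(
  increments=[
    [-0.5,0,0,0.02,0,0,0],
    [-0.5,0,0,0.035,0,0,0],
    [-0.5,0,0,0.04,0,0,0],
    [-0.5,0,0,0.04,0,0,0],
    [-0.5,-0.01,-0.02,0,0,0,-4.3],
  ],
)

```text
time_s: 4.9
ee_pos: [614.0, 248.2, 164.2]
ee_rot: [179.7, -1.1, 38.9]
force: [2.8, -0.2, -1.0]
gripper_width: 63.7
gripper_force: 20.0
```

Emit:
apply_moves(
  increments=[
    [-0.5,-0.01,-0.022,0,0,0,-5],
    [-0.5,-0.01,-0.022,0,0,0,-5],
    [-0.5,-0.01,-0.022,0,0,0,-5],
    [-0.5,-0.01,-0.022,0,0,0,-5],
    [-0.5,-0.01,-0.022,0,0,0,-5],
  ],
)

```text
time_s: 5.32
ee_pos: [557.0, 132.7, 154.7]
ee_rot: [180.0, 0.0, 13.7]
force: [-0.8, 0.3, -1.3]
gripper_width: 64.3
gripper_force: 20.0
```

Emit:
apply_moves(
  increments=[
    [-0.5,-0.01,-0.022,0,0,0,-5],
    [-0.5,-0.01,-0.022,0,0,0,-5],
    [-0.5,-0.0135,-0.024,0,0,0,-5],
    [-0.5,0,0,0,0,0,0],
    [-0.5,0,0,0,0,0,0],
  ],
)

```text
time_s: 5.73
ee_pos: [523.8, 64.8, 155.0]
ee_rot: [-180.0, 0.0, -1.2]
force: [-0.1, 0.9, -1.6]
gripper_width: 64.1
gripper_force: 20.0
```

```bash
python3 - <<'E'
from h import *
f=grab('wrist','wrist1')
g=grab('top','top1')
for q,z in [('pan_top',88),('dish',0)]:
    m=mask(q,'top'); print('top',q,quad(g,m,z if z else status.state()['ee_pos'][2]-2))
for q,z in [('pan_top',88),('dish',0)]:
    m=mask(q,'wrist'); print('wr',q,quad(f,m,z if z else status.state()['ee_pos'][2]-2,True))
s=status.state();print(s['ee_pos'],s['ee_rot'],s['time_s'],s['force'])
E
```

```text
top pan_top [471.7   6.8  80.5  10.1   3.5]
top dish [495.4  71.   55.7  17.2 -87.1]
wr pan_top [565.8  61.1 119.4 109.5  88.3]
wr dish [557.9  64.3 101.8  64.2  -1.3]
[524.94366861  66.36096936 154.84788192] [-1.79997190e+02 -2.33217982e-03 -1.03684503e+00] 6.0333 [ 0.10814957  1.15106864 -1.97730852]
```

View pics/wrist1.png

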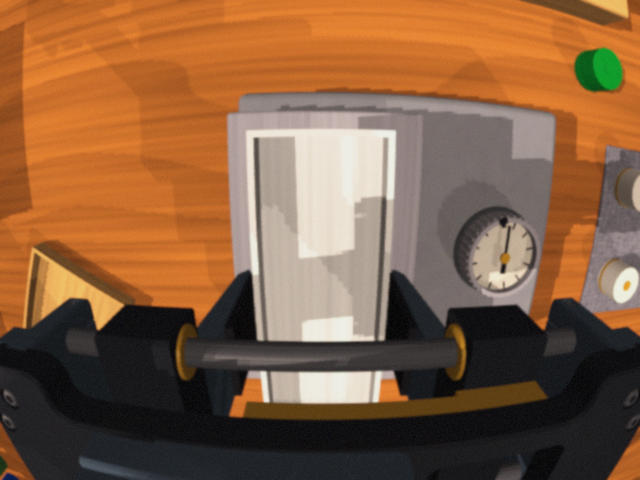

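Emit:
apply_moves(
  increments=[
    [-0.5,0.001,-0.003,-0.02,0,0,0],
    [-0.5,0,0,-0.015,0,0,0],
    [-0.5,0,0,-0.009,0,0,0],
    [-0.5,0,0,0,0,0,0],
    [-0.5,0,0,0,0,0,0],
  ],
)

```text
time_s: 6.45
ee_pos: [525.6, 62.9, 110.8]
ee_rot: [180.0, 0.0, -1.1]
force: [0.1, 0.5, -1.8]
gripper_width: 64.0
gripper_force: 20.0
```

Emit:
apply_moves(
  increments=[
    [-0.5,0,0,-0.001,0,0,0],
    [-0.5,0,0,-0.001,0,0,0],
    [-0.5,0,0,0,0,0,0],
    [-0.5,0,0,0,0,0,0],
  ],
)

```text
time_s: 6.78
ee_pos: [525.8, 62.6, 109.5]
ee_rot: [-180.0, -0.1, -1.1]
force: [-1.1, 1.3, -1.7]
gripper_width: 63.7
gripper_force: 20.0
```

Emit:
apply_moves(
  increments=[
    [-0.5,0,0,-0.001,0,0,0],
    [-0.5,0,0,-0.001,0,0,0],
    [-0.5,0,0,0,0,0,0],
  ],
)

```text
time_s: 7.03
ee_pos: [525.9, 62.6, 107.1]
ee_rot: [180.0, -0.0, -1.1]
force: [0.6, 0.2, -0.8]
gripper_width: 63.9
gripper_force: 20.0
```

Emit:
apply_moves(
  increments=[
    [0.6,0,0,0,0,0,0],
    [0.9,0,0,0,0,0,0],
    [1,0,0,0,0,0,0],
    [1,0,0,0.02,0,0,0],
    [1,0,0,0.03,0,0,0],
  ],
)

```text
time_s: 7.45
ee_pos: [523.4, 62.4, 155.0]
ee_rot: [179.9, 0.4, -1.1]
force: [0.1, 1.1, 0.6]
gripper_width: 90.6
gripper_force: 0.0
```

Emit:
apply_moves(
  increments=[
    [1,-0.005,-0.025,0.03,0,0,0],
    [1,-0.01,-0.035,0.02,0,0,0],
    [1,-0.01,-0.01,0.01,0,0,0],
    [1,0,0,0,0,0,0],
    [1,0,0,0,0,0,0],
  ],
)

```text
time_s: 7.87
ee_pos: [500.3, -7.5, 217.3]
ee_rot: [-180.0, -0.1, -1.2]
force: [-0.2, -0.6, -0.1]
gripper_width: 91.2
gripper_force: 0.0
```

```bash
python3 - <<'E'
from h import *
f=grab('wrist','wrist2')
for q,z in [('pan_top',86),('dish',104),('dial_axis',82)]:
    m=mask(q,'wrist')
    if m is not None:print('wr',q,quad(f,m,z,True))
print(finder.boxes_of('dial_axis','wrist')[:2],finder.boxes_of('zero_mark','wrist')[:2])
s=status.state();print(s['ee_pos'],s['ee_rot'],s['time_s'],s['force'])
A=np.array([522.5,-67,82])
print(proj(f,A,True))
# rectified overhead view of the dial plane z=80, 4 px/mm, x up, y left
n=480;k=6
V,U=np.mgrid[0:n,0:n]; X=A[0]+(n/2-V)/k; Y=A[1]+(n/2-U)/k
K=np.array(f['intrinsics']);P=np.stack([X,Y,np.full(X.shape,80.)],-1)@np.array(f['R']).T+np.array(f['t']).ravel()
r=np.hypot(P[...,0],P[...,1]);q=np.arctan2(r,P[...,2])/r
mx=(P[...,0]*q*K[0,0]+K[0,2]).astype(np.float32);my=(P[...,1]*q*K[1,1]+K[1,2]).astype(np.float32)
cv2.imwrite('pics/dial1.png',cv2.remap(f['color'][:,:,::-1].copy(),mx,my,cv2.INTER_CUBIC))
E
```

```text
wr pan_top [526.1  61.8 189.8 120.4  -2.2]
wr dish [524.6  61.  171.9  67.5  -0.8]
wr dial_axis [528.8   7.4 230.9 202.6  88.3]
[{'rect': [161.9, 75.6, 287.8, 241.6], 'score': 0.92}] [{'rect': [353.0, 168.7, 73.5, 75.5], 'score': 0.57}]
[500.4891083   -6.62185634 215.97148922] [-1.79993377e+02  1.06239518e-01 -1.04840459e+00] 8.1667 [-0.2256223  -0.26629552 -0.94010775]
(np.float64(393.58113366190815), np.float64(208.45634441756937))
```

View pics/dial1.png

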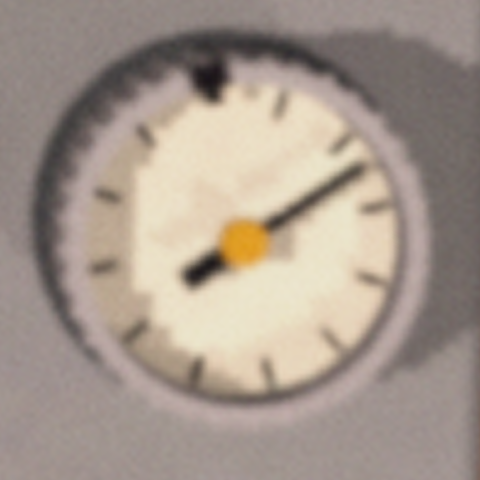

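View pics/wrist2.png

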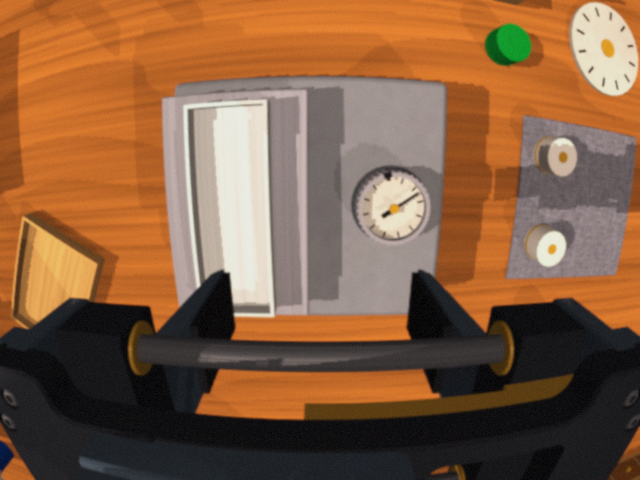

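The dish is centred on the pan. In the rectified view (6 px/mm) the hub is at (245,242), the pointer tip at (368,165), which is 57.6° clockwise of +x, and the zero mark's inner end at (212,97), which is 13.4° anticlockwise. The bezel therefore has to turn 71° clockwise.

Emit:
apply_moves(
  increments=[
    [1,0.011,-0.031,0,0,0,6],
    [1,0.011,-0.0304,0,0,0,6],
    [0.8,0,0,-0.02,0,0,6],
    [0.7,0,0,-0.03,0,0,6],
    [0.7,0,0,-0.03,0,0,6],
  ],
  newtons=30,
)

```text
time_s: 8.58
ee_pos: [523.5, -69.0, 136.2]
ee_rot: [179.9, -0.1, 29.2]
force: [0.0, -0.6, -0.3]
gripper_width: 77.7
gripper_force: 0.0
```

Emit:
apply_moves(
  increments=[
    [0.7,0,0,-0.025,0,0,6],
    [0.7,0,0,-0.02,0,0,0],
    [0.7,0,0,-0.011,0,0,0],
    [0.7,0,0,0,0,0,0],
    [0.7,0,0,0,0,0,0],
  ],
)

```text
time_s: 9.0
ee_pos: [522.4, -68.3, 80.2]
ee_rot: [-179.9, 0.1, 34.9]
force: [0.1, -0.2, 0.3]
gripper_width: 77.5
gripper_force: 0.0
```

Emit:
apply_moves(
  increments=[
    [0.4,0,0,0,0,0,0],
    [0.2,0,0,0,0,0,0],
    [0.2,0,0,0,0,0,0],
    [0.1,0,0,0,0,0,0],
    [-0.3,0,0,0,0,0,0],
  ],
)

```text
time_s: 9.42
ee_pos: [522.6, -68.0, 81.9]
ee_rot: [-180.0, -0.1, 34.8]
force: [-1.8, 3.5, 5.9]
gripper_width: 59.2
gripper_force: 30.0
```

Emit:
apply_moves(
  increments=[
    [-0.3,0,0,0,0,0,-5],
    [-0.3,0,0,0,0,0,-5],
    [-0.3,0,0,0,0,0,-5],
    [-0.3,0,0,0,0,0,-5],
    [-0.3,0,0,0,0,0,-5],
  ],
)

```text
time_s: 9.83
ee_pos: [522.6, -68.0, 81.9]
ee_rot: [-179.9, -0.0, 9.6]
force: [-1.3, 4.8, 5.7]
gripper_width: 59.4
gripper_force: 30.0
```

Emit:
apply_moves(
  increments=[
    [-0.3,0,0,0,0,0,-5],
    [-0.3,0,0,0,0,0,-5],
    [-0.3,0,0,0,0,0,-5],
    [-0.3,0,0,0,0,0,-5],
    [-0.3,0,0,0,0,0,-5],
  ],
)

```text
time_s: 10.25
ee_pos: [522.6, -68.0, 81.9]
ee_rot: [-179.9, -0.0, -15.4]
force: [-1.9, 4.9, 5.2]
gripper_width: 59.3
gripper_force: 30.0
```

Emit:
apply_moves(
  increments=[
    [-0.3,0,0,0,0,0,-5],
    [-0.3,0,0,0,0,0,-5],
    [-0.3,0,0,0,0,0,-5],
    [-0.3,0,0,0,0,0,-5],
    [-0.3,0,0,0,0,0,-1],
  ],
)

```text
time_s: 10.67
ee_pos: [522.6, -68.1, 81.9]
ee_rot: [-179.9, 0.0, -36.3]
force: [-2.2, 5.7, 5.9]
gripper_width: 59.4
gripper_force: 30.0
```

Emit:
apply_moves(
  increments=[
    [-0.3,0,0,0,0,0,0],
    [0.5,0,0,0,0,0,0],
    [0.7,0,0,0,0,0,0],
    [0.7,0,0,0.02,0,0,0],
    [0.7,0,0,0.03,0,0,0],
  ],
)

```text
time_s: 11.08
ee_pos: [520.5, -69.0, 128.9]
ee_rot: [179.8, 0.3, -36.1]
force: [1.1, -0.2, 0.3]
gripper_width: 77.3
gripper_force: 0.0
```

Emit:
apply_moves(
  increments=[
    [0.7,-0.02,0.02,0.035,0,0,5],
    [0.7,-0.02,0.02,0.035,0,0,5],
    [0.7,-0.01,0.02,0.02,0,0,5],
    [0.7,0,0,0,0,0,5],
    [0.7,0,0,0,0,0,0],
  ],
)

```text
time_s: 11.5
ee_pos: [476.0, -11.5, 217.5]
ee_rot: [-180.0, -0.3, -15.9]
force: [-0.8, -0.9, -0.1]
gripper_width: 77.6
gripper_force: 0.0
```

```bash
cat >> h.py <<'E'
def dial(f,name,A=(522.6,-68.),z=80.,n=480,k=7):
    V,U=np.mgrid[0:n,0:n]; X=A[0]+(n/2-V)/k; Y=A[1]+(n/2-U)/k
    K=np.array(f['intrinsics']);P=np.stack([X,Y,np.full(X.shape,z)],-1)@np.array(f['R']).T+np.array(f['t']).ravel()
    r=np.hypot(P[...,0],P[...,1]);q=np.arctan2(r,P[...,2])/r
    mx=(P[...,0]*q*K[0,0]+K[0,2]).astype(np.float32);my=(P[...,1]*q*K[1,1]+K[1,2]).astype(np.float32)
    cv2.imwrite('pics/'+name+'.png',cv2.remap(f['color'][:,:,::-1].copy(),mx,my,cv2.INTER_CUBIC))
E
python3 - <<'E'
from h import *
f=grab('wrist');dial(f,'dial2')
s=status.state();print(s['ee_pos'],s['ee_rot'],s['time_s'],s['force'])
print(quad(f,mask('dish','wrist'),104,True))
E
```

```text
[475.64979653 -11.91150507 216.269335  ] [ 1.79964979e+02 -1.10222169e-01 -1.61652828e+01] 11.55 [ 0.03331795  0.47639861 -0.08238348]
[524.3  60.4 172.4  68.6  -1. ]
```

View pics/dial2.png

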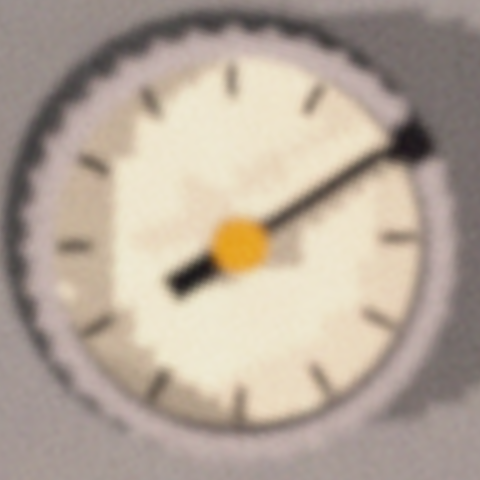

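```bash
cat >> h.py <<'E'
def angles(name,k=7,n=480,a0=57):
    g=cv2.cvtColor(cv2.imread('pics/'+name+'.png'),cv2.COLOR_BGR2GRAY).astype(float)
    hsv=cv2.cvtColor(cv2.imread('pics/'+name+'.png'),cv2.COLOR_BGR2HSV)
    V,U=np.mgrid[0:n,0:n]
    hub=(hsv[...,1]>150)&(np.hypot(U-n/2,V-n/2)<8*k);hx,hy=U[hub].mean(),V[hub].mean()
    r=np.hypot(U-hx,V-hy)/k;a=np.degrees(np.arctan2(U-hx,hy-V))
    d=(a-a0+180)%360-180
    w=np.clip(130-g,0,None)*(abs(d)<20)
    for lo,hi in [(7,12),(12,16),(16,20),(20,23),(26,29)]:
        s=w*(r>lo)*(r<hi); print(lo,hi,round(a0+(s*d).sum()/max(s.sum(),1e-9),2))
    s=np.clip(130-g,0,None)*(abs(abs(d)-180)<20)*(r>6)*(r<11);dd=(d+360)%360-180
    print('tail',a0+(s*dd).sum()/s.sum(),'hub',hx,hy)
E
python3 -c "
from h import *
angles('dial2')"
```

```text
7 12 57.58
12 16 57.4
16 20 57.08
20 23 57.1
26 29 59.14
tail 57.42002846566919 hub 238.59412861137 246.00931966449207
```

```bash
python3 - <<'E'
from h import *
f=grab('wrist');R=np.array(f['R']);t=np.array(f['t']).ravel()
print('cam',-R.T@t,'axis',R[2],status.state()['ee_pos'],proj(f,(522.6,-68,80),True))
E
```

```text
cam [554.71879322 -34.97404869 372.2107312 ] axis [-0.28055157  0.08057741 -0.95645078] [475.35451934 -12.23948282 215.02841157] (np.float64(371.8211478778285), np.float64(161.63063616255403))
```

Emit:
apply_moves(
  increments=[
    [0.7,-0.016,-0.016,-0.03,0,0,0],
    [0.7,-0.016,-0.016,-0.03,0,0,0],
    [0.7,0,0,-0.025,0,0,0],
    [0.7,0,0,0,0,0,0],
    [0.7,0,0,0,0,0,0],
  ],
)

```text
time_s: 12.07
ee_pos: [443.0, -44.2, 129.6]
ee_rot: [180.0, 0.2, -16.2]
force: [0.1, -0.8, -0.4]
gripper_width: 77.7
gripper_force: 0.0
```

```bash
python3 - <<'E'
from h import *
f=grab('wrist');dial(f,'dial3');angles('dial3')
R=np.array(f['R']);t=np.array(f['t']).ravel();print(-R.T@t,status.state()['ee_pos'])
E
```

```text
7 12 56.85
12 16 56.75
16 20 56.82
20 23 56.65
26 29 58.4
tail 57.14906370774045 hub 237.6912103083295 242.1196502531063
[522.81854413 -67.22408574 286.05032194] [444.47194482 -44.14304608 130.98410203]
```

View pics/dial3.png

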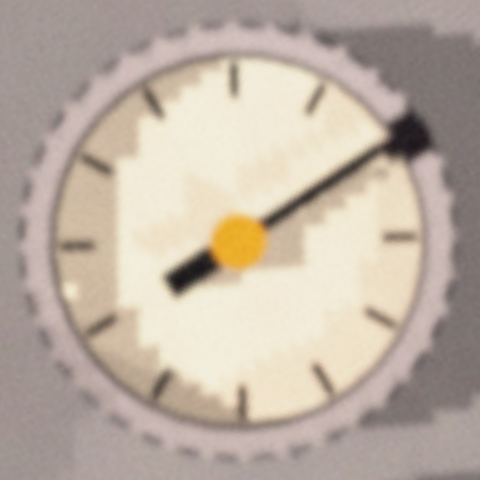

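The view from directly above has the bezel mark at about 58.5° and the pointer at 56.7°. I'll turn the bezel back 1.7°.

Emit:
apply_moves(
  increments=[
    [0.7,0.026,-0.008,0,0,0,0],
    [0.7,0.026,-0.008,0,0,0,0],
    [0.7,0.0265,-0.0077,0,0,0,0],
    [0.7,0,0,-0.025,0,0,0],
    [0.7,0,0,-0.024,0,0,0],
  ],
)

```text
time_s: 12.53
ee_pos: [527.1, -68.1, 84.0]
ee_rot: [-179.9, -0.5, -16.1]
force: [-0.3, 0.5, -0.0]
gripper_width: 77.6
gripper_force: 0.0
```

Emit:
apply_moves(
  increments=[
    [0.7,0,0,0,0,0,0],
    [0.7,0,0,0,0,0,0],
  ],
)

```text
time_s: 12.7
ee_pos: [522.7, -67.3, 82.3]
ee_rot: [180.0, 0.0, -16.1]
force: [-0.4, 0.1, 0.6]
gripper_width: 77.8
gripper_force: 0.0
```

Emit:
apply_moves(
  increments=[
    [0.4,0,0,0,0,0,0],
    [0.2,0,0,0,0,0,0],
    [-0.3,0,0,0,0,0,0],
    [-0.3,0,0,0,0,0,0],
    [-0.3,0,0,0,0,0,0],
  ],
)

```text
time_s: 13.12
ee_pos: [523.0, -68.0, 83.5]
ee_rot: [180.0, -0.2, -16.1]
force: [-0.8, -1.0, 6.2]
gripper_width: 59.3
gripper_force: 30.0
```

Emit:
apply_moves(
  increments=[
    [-0.3,0,0,0,0,0,1.7],
    [-0.3,0,0,0,0,0,0],
    [-0.3,0,0,0,0,0,0],
    [0.5,0,0,0,0,0,0],
    [0.7,0,0,0,0,0,0],
  ],
)

```text
time_s: 13.53
ee_pos: [522.2, -67.3, 82.2]
ee_rot: [-180.0, -0.0, -14.4]
force: [0.5, 0.1, -0.4]
gripper_width: 69.7
gripper_force: 0.0
```

Emit:
apply_moves(
  increments=[
    [0.7,0,0,0.02,0,0,0],
    [0.7,0,0,0.03,0,0,0],
    [0.7,-0.0385,0.01,0,0,0,0],
    [0.7,-0.04,0.0137,0,0,0,0],
    [0.7,0,0,0,0,0,0],
  ],
)

```text
time_s: 13.95
ee_pos: [433.8, -41.7, 129.9]
ee_rot: [179.9, 0.8, -14.4]
force: [-1.2, 0.0, -0.7]
gripper_width: 77.7
gripper_force: 0.0
```

```bash
python3 - <<'E'
from h import *
f=grab('wrist');dial(f,'dial4');angles('dial4')
g=grab('top')
for b in finder.trace('weight1','top')[:6]:
    m=b['pixels'];print(round(b['score'],2),b['rect'],np.median(g['color'][m],axis=0),quad(g,m.astype(np.uint8),36) if m.any() else '')
print(status.state()['ee_pos'],status.state()['time_s'])
E
```

```text
7 12 56.98
12 16 56.82
16 20 56.95
20 23 56.81
26 29 56.47
tail 57.043451206863814 hub 238.69352517985612 238.96067146282974
0.82 [430.2, 251.4, 22.9, 20.8] [212. 217. 192.] [ 566.4 -259.2   46.4   41.7  -41.3]
0.71 [408.0, 193.8, 20.4, 22.8] [ 80. 145.  73.] [ 678.9 -200.7   47.8   41.5  -14.1]
0.65 [427.7, 301.7, 23.6, 22.8] [180. 166. 146.] [ 465.7 -257.5   42.3   39.1  -40.8]
0.61 [443.9, 357.9, 20.6, 20.2] [ 88. 140.  72.] [ 357.4 -284.1   43.9   36.9  -84.6]
0.47 [247.1, 209.5, 134.7, 120.7] [150. 140. 130.] [524.6   4.9 249.5 228.1  88.5]
0.39 [262.4, 215.8, 45.4, 92.8] [209. 201. 181.] [535.3  68.9 183.7  68.8  -1.4]
[444.34662482 -43.77123771 132.11179296] 14.1
```

Emit:
apply_moves(
  increments=[
    [0.7,0.0047,-0.017,0.01,0,0,6.9],
    [0.7,0.0047,-0.017,0.01,0,0,6.9],
    [0.7,0.0047,-0.017,0.01,0,0,6.9],
    [0.7,0.0047,-0.017,0.01,0,0,6.9],
    [0.7,0.0047,-0.017,0.01,0,0,6.9],
  ],
  newtons=22,
)

```text
time_s: 14.52
ee_pos: [469.5, -130.4, 182.4]
ee_rot: [180.0, -0.1, 20.4]
force: [0.9, 0.5, -0.1]
gripper_width: 77.4
gripper_force: 0.0
```

Emit:
apply_moves(
  increments=[
    [0.7,0.0047,-0.017,0.01,0,0,6.9],
    [0.7,0.0047,-0.017,0.01,0,0,6.9],
    [0.7,0.0047,-0.017,0.01,0,0,6.9],
    [0.7,0.0047,-0.017,0.01,0,0,6.9],
    [0.7,0.0047,-0.017,0.01,0,0,6.9],
  ],
)

```text
time_s: 14.93
ee_pos: [492.8, -215.7, 232.3]
ee_rot: [179.9, -0.0, 54.9]
force: [1.1, 0.4, 0.2]
gripper_width: 77.3
gripper_force: 0.0
```

Emit:
apply_moves(
  increments=[
    [0.7,0.0047,-0.017,0,0,0,6.9],
    [0.7,0.0047,-0.017,0,0,0,6.9],
    [0.7,0.0047,-0.017,0,0,0,6.9],
    [0.7,0.0047,-0.017,0,0,0,6.9],
    [0.7,0,0,0,0,0,6.9],
  ],
)

```text
time_s: 15.35
ee_pos: [512.1, -285.8, 231.3]
ee_rot: [179.9, 0.1, 89.3]
force: [0.6, -0.5, -0.5]
gripper_width: 77.2
gripper_force: 0.0
```

```bash
cat >> h.py <<'E'
def weights(f,ztop=36,zfoot=4):
    out=[]
    for b in finder.trace('weight1','wrist')[:8]:
        m=b['pixels']
        if m.sum()<100: continue
        col=np.median(f['color'][m],axis=0)
        c=max(cv2.findContours(m.astype(np.uint8),0,1)[0],key=cv2.contourArea)[:,0]
        # fit drum silhouette: centre x,y minimising mask-vs-model contour
        a=np.linspace(0,2*np.pi,40)
        from scipy.optimize import minimize
        def iou(p):
            P=[proj(f,(p[0]+21*np.cos(t),p[1]+21*np.sin(t),z),True) for z in (ztop,zfoot) for t in a]
            h=cv2.convexHull((np.array(P)*16).astype(np.int32)); M=np.zeros(m.shape,np.uint8)
            cv2.fillConvexPoly(M,h,1,shift=4);M=M>0
            return -(M&m).sum()/(M|m).sum()
        u,v=c.mean(0);p0=at(f,u,v,(ztop+zfoot)/2,True)[:2]
        r=minimize(iou,p0,method='Nelder-Mead',options=dict(initial_simplex=[p0,p0+[6,0],p0+[0,6]],xatol=.2,fatol=1e-4))
        print(round(b['score'],2),'green' if col[1]>1.3*col[0] else 'white',np.round(r.x,1),'iou',round(-r.fun,2),np.round(b['rect']))
E
python3 - <<'E'
from h import *
f=grab('wrist','w5');weights(f);s=status.state();print(s['ee_pos'],s['ee_rot'],s['time_s'])
E
```

```text
0.93 green [ 359.5 -287.5] iou 0.89 [155. 198.  43.  44.]
0.9 green [ 681.4 -204. ] iou 0.86 [464. 121.  43.  38.]
0.85 white [ 468.4 -261.6] iou 0.88 [256. 173.  42.  41.]
0.68 white [ 570.1 -263.6] iou 0.91 [356. 170.  48.  45.]
0.36 white [ 761.1 -110.8] iou 0.15 [519.  29. 121. 144.]
[ 511.14701341 -283.38964618  231.31492807] [ 1.79969148e+02 -5.32080812e-04  8.89966769e+01] 15.45
```

View pics/w5.png

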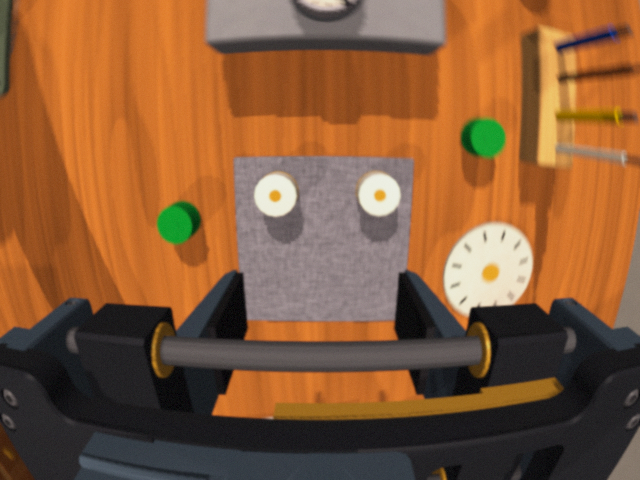

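Emit:
apply_moves(
  increments=[
    [0.7,0.03,0.01,-0.02,0,0,0],
    [0.7,0.029,0.01,-0.04,0,0,0],
    [0.7,0,0,-0.04,0,0,0],
    [0.7,0,0,-0.04,0,0,0],
    [0.7,0,0,-0.035,0,0,0],
  ],
)

```text
time_s: 15.87
ee_pos: [564.4, -263.0, 61.3]
ee_rot: [-180.0, -0.0, 88.9]
force: [0.6, 0.7, -1.0]
gripper_width: 77.4
gripper_force: 0.0
```

Emit:
apply_moves(
  increments=[
    [0.7,0,0,-0.02,0,0,0],
    [0.7,0,0,-0.008,0,0,0],
    [0.7,0,0,0,0,0,0],
    [0.7,0,0,0,0,0,0],
  ],
)

```text
time_s: 16.2
ee_pos: [565.0, -264.0, 36.5]
ee_rot: [179.9, 0.0, 89.0]
force: [-0.4, 0.1, -0.6]
gripper_width: 77.5
gripper_force: 0.0
```

Emit:
apply_moves(
  increments=[
    [0.3,0,0,0,0,0,0],
    [0,0,0,0,0,0,0],
    [-0.3,0,0,0,0,0,0],
    [-0.3,0,0,0,0,0,0],
    [-0.3,0,0,0,0,0,0],
  ],
  newtons=22,
)

```text
time_s: 16.62
ee_pos: [565.0, -264.1, 36.9]
ee_rot: [179.8, 0.1, 89.1]
force: [2.2, 0.6, 1.1]
gripper_width: 46.8
gripper_force: 0.9
```

Emit:
apply_moves(
  increments=[
    [0.7,0,0,0,0,0,0],
    [0.7,0,0,0,0,0,0],
    [0.7,0.004,0,-0.008,0,0,0],
    [0.7,0,0,0,0,0,0],
    [0.7,0,0,0,0,0,0],
  ],
)

```text
time_s: 17.03
ee_pos: [567.5, -263.4, 26.7]
ee_rot: [-179.9, -0.0, 89.1]
force: [-0.9, 0.2, 0.8]
gripper_width: 76.3
gripper_force: 0.0
```

Emit:
apply_moves(
  increments=[
    [0.3,0,0,0,0,0,0],
    [0,0,0,0,0,0,0],
    [-0.3,0,0,0,0,0,0],
    [-0.3,0,0,0,0,0,0],
    [-0.3,0,0,0,0,0,0],
  ],
)

```text
time_s: 17.45
ee_pos: [567.9, -263.7, 27.8]
ee_rot: [180.0, 0.0, 89.1]
force: [-0.5, -0.8, -0.6]
gripper_width: 47.1
gripper_force: 0.0
```

Emit:
apply_moves(
  increments=[
    [-0.3,0,0,0,0,0,0],
    [-0.3,0,0,0,0,0,0],
  ],
)

```text
time_s: 17.62
ee_pos: [567.9, -263.7, 27.8]
ee_rot: [180.0, 0.0, 89.1]
force: [-1.2, -0.2, 0.3]
gripper_width: 41.2
gripper_force: 22.0
```

Emit:
apply_moves(
  increments=[
    [-0.3,0,0,0.02,0,0,0],
    [-0.3,0,0,0.03,0,0,0],
    [-0.3,0,0,0.03,0,0,0],
    [-0.3,0,0,0.03,0,0,0],
    [-0.3,0,0.01,0.03,0,0,0],
  ],
)

```text
time_s: 18.03
ee_pos: [567.5, -254.8, 168.6]
ee_rot: [-180.0, 0.0, 89.0]
force: [0.1, -0.3, -1.9]
gripper_width: 41.6
gripper_force: 22.0
```

Emit:
apply_moves(
  increments=[
    [-0.3,0,0.03,0,0,0,0],
    [-0.3,0,0.03,0,0,0,0],
    [-0.3,0,0.03,0,0,0,0],
    [-0.3,0,0.03,0,0,0,0],
    [-0.3,0,0.03,0,0,0,0],
  ],
)

```text
time_s: 18.45
ee_pos: [567.2, -102.3, 167.4]
ee_rot: [-180.0, -0.0, 89.1]
force: [0.5, -0.4, -1.6]
gripper_width: 41.5
gripper_force: 22.0
```

Emit:
apply_moves(
  increments=[
    [-0.3,-0.003,0.03,0,0,0,0],
    [-0.3,0,0.03,0,0,0,0],
    [-0.3,0,0.03,0,0,0,0],
    [-0.3,0,0.03,0,0,0,0],
    [-0.3,0,0.03,0,0,0,0],
  ],
)

```text
time_s: 18.87
ee_pos: [564.2, 47.7, 167.3]
ee_rot: [-179.9, 0.0, 89.1]
force: [0.5, 0.4, -2.4]
gripper_width: 41.5
gripper_force: 22.0
```

Emit:
apply_moves(
  increments=[
    [-0.3,0,0.015,0,0,0,0],
    [-0.3,0,0,-0.01,0,0,0],
    [-0.3,0,0,0,0,0,0],
    [-0.3,0,0,0,0,0,0],
  ],
)

```text
time_s: 19.2
ee_pos: [564.0, 60.6, 156.6]
ee_rot: [-179.8, 0.1, 89.1]
force: [-0.0, 0.3, -2.4]
gripper_width: 41.6
gripper_force: 22.0
```

```bash
python3 - <<'E'
from h import *
f=grab('wrist','w6');s=status.state();print(s['ee_pos'],s['ee_rot'],s['time_s'],s['gripper_width'])
g=grab('top');print('top',quad(g,mask('dish','top'),104))
print('wr',quad(f,mask('dish','wrist'),104,True))
E
```

```text
[564.45877933  60.36024619 157.11194767] [-1.79918572e+02  3.74207202e-02  8.90458818e+01] 19.25 41.34617410106895Traceback (most recent call last):
  File "<stdin>", line 3, in <module>
  File "h.py", line 27, in quad
    c=max(cv2.findContours(m,0,1)[0],key=cv2.contourArea)[:,0]
      ~~~^^^^^^^^^^^^^^^^^^^^^^^^^^^^^^^^^^^^^^^^^^^^^^^^
ValueError: max() iterable argument is empty
```

View pics/w6.png

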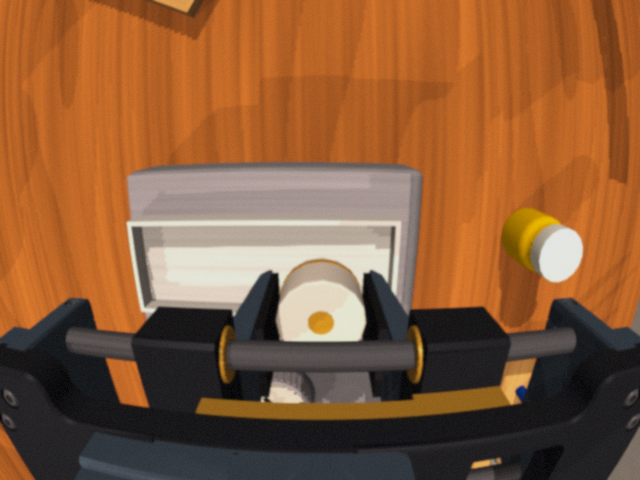

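The dish may have shifted slightly, with its back rim at (130–403, 222). I'll measure it.

```bash
python3 - <<'E'
from h import *
f=grab('wrist')
for u,v,z in [(130,222,103),(403,222,103),(140,309,103),(130,173,85),(420,170,85)]: print((u,v),np.round(at(f,u,v,z,True),1))
for X in [(524.6-86,61.5+32,103),(524.6+86,61.5+32,103),(524.6-86,61.5-32,103),(525-95,122,85),(525+95,122,85)]: print(X,np.round(proj(f,X,True),0))
E
```

```text
(130, 222) [442.8  95.7 103. ]
(403, 222) [614.   91.6 103. ]
(140, 309) [438.4  33.7 103. ]
(130, 173) [437.  125.6  85. ]
(420, 170) [628.2 120.9  85. ]
(438.6, 93.5, 103) [125. 225.]
(610.6, 93.5, 103) [398. 219.]
(438.6, 29.5, 103) [141. 314.]
(430, 122, 85) [122. 179.]
(620, 122, 85) [407. 168.]
```

Dish and pan show the same offset, so this is a calibration shift and the dish hasn't moved. Lowering the weight.

Emit:
apply_moves(
  increments=[
    [-0.3,0,0.001,-0.02,0,0,0],
    [-0.3,0,0,-0.015,0,0,0],
    [-0.3,0,0,-0.007,0,0,0],
    [-0.3,0,0,0,0,0,0],
    [-0.3,0,0,0,0,0,0],
  ],
)

```text
time_s: 19.82
ee_pos: [565.1, 61.9, 115.9]
ee_rot: [180.0, 0.0, 89.1]
force: [0.4, -0.1, -1.2]
gripper_width: 41.4
gripper_force: 22.0
```

Emit:
apply_moves(
  increments=[
    [-0.3,0,0,-0.001,0,0,0],
    [-0.3,0,0,-0.001,0,0,0],
    [-0.3,0,0,0,0,0,0],
    [-0.3,0,0,0,0,0,0],
  ],
)

```text
time_s: 20.15
ee_pos: [565.1, 62.3, 114.2]
ee_rot: [179.9, -0.0, 89.1]
force: [0.4, 0.1, -1.7]
gripper_width: 41.4
gripper_force: 22.0
```

Emit:
apply_moves(
  increments=[
    [-0.3,0,0,-0.001,0,0,0],
    [-0.3,0,0,-0.001,0,0,0],
    [-0.3,0,0,-0.001,0,0,0],
    [-0.3,0,0,0,0,0,0],
    [-0.3,0,0,0,0,0,0],
  ],
)

```text
time_s: 20.57
ee_pos: [564.9, 62.3, 110.7]
ee_rot: [180.0, -0.0, 89.1]
force: [-0.6, 0.3, -0.9]
gripper_width: 41.3
gripper_force: 22.0
```

Emit:
apply_moves(
  increments=[
    [-0.3,0,0,-0.001,0,0,0],
    [-0.3,0,0,0,0,0,0],
    [-0.3,0,0,0,0,0,0],
  ],
)

```text
time_s: 20.82
ee_pos: [564.9, 62.4, 109.8]
ee_rot: [180.0, -0.0, 89.1]
force: [0.8, -0.3, -0.3]
gripper_width: 41.3
gripper_force: 22.0
```

Emit:
apply_moves(
  increments=[
    [0.0,0,0,0,0,0,0],
    [0.08,0,0,0,0,0,0],
    [0.08,0,0,0,0,0,0],
    [0.08,0,0,0.01,0,0,0],
    [0.08,0,0,0.03,0,0,0],
  ],
)

```text
time_s: 21.23
ee_pos: [562.1, 62.1, 146.8]
ee_rot: [-179.5, 0.1, 89.1]
force: [0.3, -0.9, 0.0]
gripper_width: 49.4
gripper_force: 0.0
```

Emit:
apply_moves(
  increments=[
    [0.7,-0.01,-0.01,0.03,0,0,0],
    [0.7,-0.02,-0.03,0.03,0,0,0],
    [0.7,-0.018,-0.03,0.02,0,0,0],
    [0.7,0,-0.03,0,0,0,0],
    [0.7,0,-0.03,0,0,0,0],
  ],
)

```text
time_s: 21.65
ee_pos: [519.1, -65.4, 229.5]
ee_rot: [179.7, 0.0, 89.1]
force: [0.1, -0.5, -0.4]
gripper_width: 77.0
gripper_force: 0.0
```

Emit:
apply_moves(
  increments=[
    [0.7,0,-0.03,0,0,0,0],
    [0.7,0,-0.03,0,0,0,0],
    [0.7,0,-0.03,0,0,0,0],
    [0.7,0,-0.03,0,0,0,0],
    [0.7,-0.03,-0.03,0,0,0,0],
  ],
)

```text
time_s: 22.07
ee_pos: [493.2, -216.0, 227.1]
ee_rot: [179.7, 0.1, 89.2]
force: [0.3, -1.4, 0.6]
gripper_width: 77.7
gripper_force: 0.0
```

Emit:
apply_moves(
  increments=[
    [0.7,-0.02,-0.03,0,0,0,0],
    [0.7,0,-0.015,0,0,0,0],
    [0.7,0,0,0,0,0,0],
    [0.7,0,0,0,0,0,0],
  ],
)

```text
time_s: 22.4
ee_pos: [470.0, -259.2, 227.0]
ee_rot: [179.9, -0.0, 89.0]
force: [-0.6, 0.5, -0.1]
gripper_width: 77.6
gripper_force: 0.0
```

```bash
python3 - <<'E'
from h import *
f=grab('wrist','w7');weights(f);s=status.state();print(s['ee_pos'],s['ee_rot'],s['time_s'])
g=grab('top','top7');print('top dish',quad(g,mask('dish','top'),100))
E
```

```text
0.8 green [ 360.4 -286.9] iou 0.91 [192. 223.  45.  46.]
0.63 white [ 469.  -260.8] iou 0.92 [299. 197.  40.  44.]
0.61 green [ 682.  -204.1] iou 0.9 [497. 148.  45.  38.]
[ 470.27763261 -257.93084311  226.69676372] [ 1.79958738e+02 -2.81823138e-02  8.91281527e+01] 22.5
top dish [523.6  63.2 173.   65.1  -1.1]
```

View pics/top7.png

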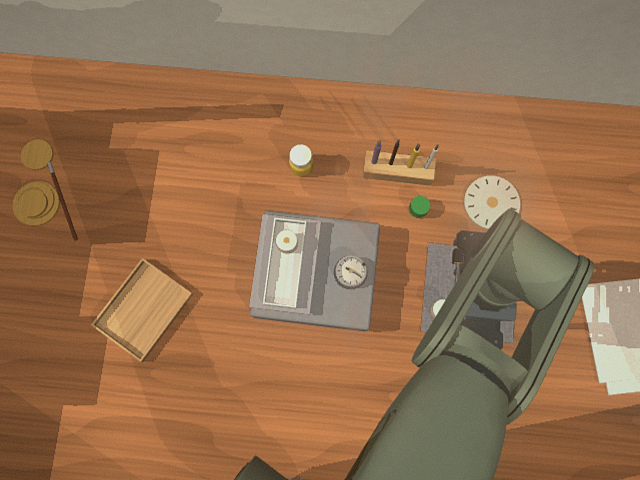

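The weight sits in the dish at (287,240), and weight B is at (468.7,-261). I'll fetch it now.

Emit:
apply_moves(
  increments=[
    [0.7,-0.0015,-0.003,-0.02,0,0,0],
    [0.7,0,0,-0.03,0,0,0],
    [0.7,0,0,-0.03,0,0,0],
    [0.7,0,0,-0.03,0,0,0],
    [0.7,0,0,-0.03,0,0,0],
  ],
)

```text
time_s: 23.02
ee_pos: [468.8, -260.7, 85.4]
ee_rot: [179.9, 0.0, 89.2]
force: [0.4, 1.0, -0.4]
gripper_width: 77.7
gripper_force: 0.0
```

Emit:
apply_moves(
  increments=[
    [0.7,0,0,-0.03,0,0,0],
    [0.7,0,0,-0.02,0,0,0],
    [0.7,0,0,-0.009,0,0,0],
    [0.7,0,0,0,0,0,0],
    [0.7,0,0,0,0,0,0],
  ],
)

```text
time_s: 23.43
ee_pos: [469.0, -261.5, 27.8]
ee_rot: [180.0, 0.0, 89.1]
force: [0.8, -0.5, -0.8]
gripper_width: 77.7
gripper_force: 0.0
```

Emit:
apply_moves(
  increments=[
    [0.3,0,0,0,0,0,0],
    [0,0,0,0,0,0,0],
    [-0.3,0,0,0,0,0,0],
    [-0.3,0,0,0,0,0,0],
    [-0.3,0,0,0,0,0,0],
  ],
)

```text
time_s: 23.85
ee_pos: [468.4, -262.0, 28.0]
ee_rot: [179.9, 0.0, 89.1]
force: [-0.2, 1.1, 0.6]
gripper_width: 46.8
gripper_force: 0.0
```

Emit:
apply_moves(
  increments=[
    [-0.3,0,0,0,0,0,0],
    [-0.3,0,0,0,0,0,0],
  ],
)

```text
time_s: 24.02
ee_pos: [468.4, -262.0, 27.8]
ee_rot: [179.9, 0.0, 89.1]
force: [-0.2, 0.3, 2.7]
gripper_width: 41.5
gripper_force: 22.0
```

Emit:
apply_moves(
  increments=[
    [-0.3,0,0,0.02,0,0,0],
    [-0.3,0,0,0.03,0,0,0],
    [-0.3,0,0,0.03,0,0,0],
    [-0.3,0,0,0.03,0,0,0],
    [-0.3,0,0.009,0.03,0,0,0],
  ],
)

```text
time_s: 24.43
ee_pos: [467.8, -253.6, 168.4]
ee_rot: [-180.0, 0.0, 89.0]
force: [0.4, -0.5, -1.7]
gripper_width: 41.4
gripper_force: 22.0
```

Emit:
apply_moves(
  increments=[
    [-0.3,0.004,0.03,0,0,0,0],
    [-0.3,0.004,0.03,0,0,0,0],
    [-0.3,0.004,0.03,0,0,0,0],
    [-0.3,0.0045,0.03,0,0,0,0],
    [-0.3,0,0.03,0,0,0,0],
  ],
)

```text
time_s: 24.85
ee_pos: [484.8, -101.5, 167.1]
ee_rot: [180.0, -0.0, 89.1]
force: [1.2, 0.2, -1.7]
gripper_width: 40.9
gripper_force: 22.0
```

Emit:
apply_moves(
  increments=[
    [-0.3,0,0.03,0,0,0,0],
    [-0.3,0,0.03,0,0,0,0],
    [-0.3,0,0.03,0,0,0,0],
    [-0.3,0,0.03,0,0,0,0],
    [-0.3,0,0.03,0,0,0,0],
  ],
)

```text
time_s: 25.27
ee_pos: [483.9, 48.6, 167.0]
ee_rot: [-179.9, 0.0, 89.1]
force: [0.4, -0.9, -1.7]
gripper_width: 41.7
gripper_force: 22.0
```

Emit:
apply_moves(
  increments=[
    [-0.3,0,0.015,0,0,0,0],
    [-0.3,0,0,-0.01,0,0,0],
    [-0.3,0,0,-0.01,0,0,0],
    [-0.3,0,0,0,0,0,0],
    [-0.3,0,0,0,0,0,0],
  ],
)

```text
time_s: 25.68
ee_pos: [483.7, 61.1, 146.1]
ee_rot: [-179.8, 0.0, 89.0]
force: [1.3, 0.2, -1.2]
gripper_width: 41.4
gripper_force: 22.0
```

```bash
python3 - <<'E'
from h import *
f=grab('wrist','w8');s=status.state();print(s['ee_pos'],s['ee_rot'],s['time_s'],s['gripper_width'])
E
```

```text
[484.28957058  61.13993385 146.7311158 ] [-1.79914985e+02  2.68523634e-02  8.90036987e+01] 25.7333 41.415702502617805
```

View pics/w8.png

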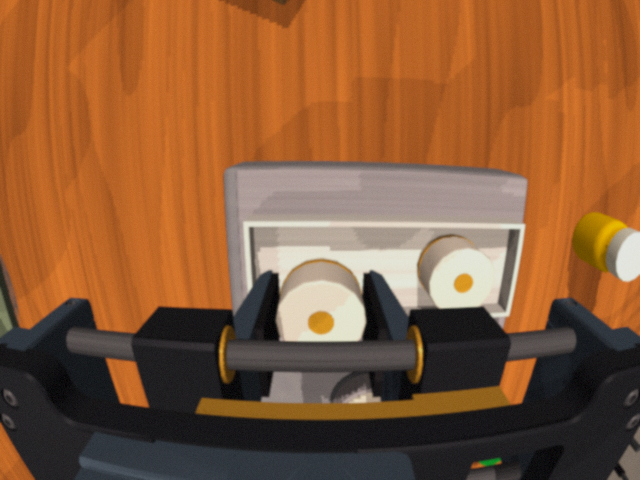

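Weight B hangs over the free half of the dish, clear of weight A at (455,275). Lowering.

Emit:
apply_moves(
  increments=[
    [-0.3,0,0.001,-0.02,0,0,0],
    [-0.3,0,0,-0.01,0,0,0],
    [-0.3,0,0,-0.005,0,0,0],
    [-0.3,0,0,0,0,0,0],
    [-0.3,0,0,0,0,0,0],
  ],
)

```text
time_s: 26.15
ee_pos: [484.8, 62.9, 112.5]
ee_rot: [-180.0, 0.0, 89.1]
force: [1.1, -0.2, -1.3]
gripper_width: 41.5
gripper_force: 22.0
```

Emit:
apply_moves(
  increments=[
    [-0.3,0,0,-0.001,0,0,0],
    [-0.3,0,0,-0.001,0,0,0],
    [-0.3,0,0,-0.001,0,0,0],
    [-0.3,0,0,0,0,0,0],
    [-0.3,0,0,0,0,0,0],
  ],
)

```text
time_s: 26.57
ee_pos: [484.7, 63.2, 109.5]
ee_rot: [180.0, -0.0, 89.1]
force: [-0.2, -1.0, -1.8]
gripper_width: 41.7
gripper_force: 22.0
```

Emit:
apply_moves(
  increments=[
    [-0.3,0,0,-0.001,0,0,0],
    [-0.3,0,0,-0.001,0,0,0],
    [-0.3,0,0,-0.001,0,0,0],
    [-0.3,0,0,0,0,0,0],
    [-0.3,0,0,0,0,0,0],
  ],
)

```text
time_s: 26.98
ee_pos: [484.8, 63.3, 106.4]
ee_rot: [180.0, -0.0, 89.1]
force: [1.0, 1.4, -0.2]
gripper_width: 41.4
gripper_force: 22.0
```

Emit:
apply_moves(
  increments=[
    [0.0,0,0,0,0,0,0],
    [0.08,0,0,0,0,0,0],
    [0.08,0,0,0,0,0,0],
    [0.08,0,0,0.01,0,0,0],
    [0.08,0,0,0.03,0,0,0],
  ],
)

```text
time_s: 27.4
ee_pos: [481.7, 62.9, 143.4]
ee_rot: [-179.5, 0.1, 89.1]
force: [0.6, -0.0, -0.7]
gripper_width: 49.0
gripper_force: 0.0
```

Emit:
apply_moves(
  increments=[
    [0.2,0,-0.02,0.04,0,0,0],
    [0.2,0,-0.03,0.03,0,0,0],
    [0.2,0,-0.02,0,0,0,0],
    [0.2,0,0,0,0,0,0],
    [0.2,0,0,0,0,0,0],
  ],
)

```text
time_s: 27.82
ee_pos: [484.4, -5.4, 213.2]
ee_rot: [180.0, -0.0, 89.0]
force: [-1.0, 0.4, 0.1]
gripper_width: 54.6
gripper_force: 0.0
```

```bash
python3 - <<'E'
from h import *
f=grab('wrist','w9');weights(f,118,86);s=status.state();print(s['ee_pos'],s['ee_rot'],s['time_s'])
E
```

```text
0.95 white [562.9  63.5] iou 0.91 [396. 124.  66.  59.]
0.9 white [483.7  63.8] iou 0.88 [291. 125.  59.  60.]
[484.00267058  -4.31800179 212.27305719] [-1.79893106e+02 -3.42213919e-02  8.90827553e+01] 27.9167
```

View pics/w9.png

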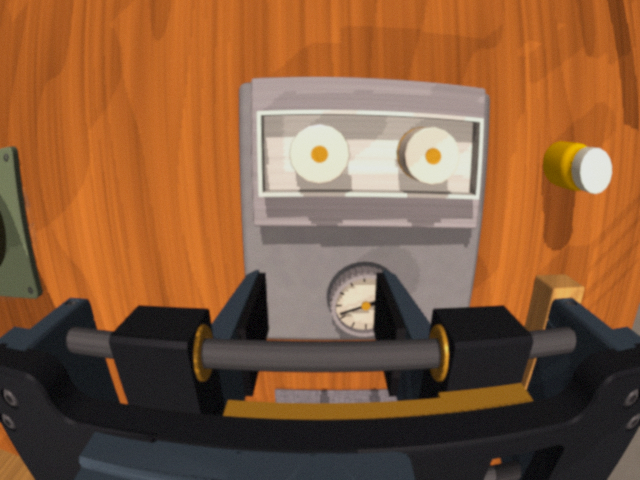

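Both weights stand in the dish, at (320,154) and (433,156). I'll wait about 3 s for the scale to settle.

Emit:
apply_moves(
  increments=[
    [0.2,0,0,0,0,0,0],
    [0.2,0,0,0,0,0,0],
    [0.2,0,0,0,0,0,0],
    [0.2,0,0,0,0,0,0],
    [0.2,0,0,0,0,0,0],
  ],
)

```text
time_s: 28.33
ee_pos: [484.6, -4.5, 212.9]
ee_rot: [-180.0, -0.0, 89.1]
force: [1.5, -0.0, -0.7]
gripper_width: 54.7
gripper_force: 0.0
```

Emit:
apply_moves(
  increments=[
    [0.2,0,0,0,0,0,0],
    [0.2,0,0,0,0,0,0],
    [0.2,0,0,0,0,0,0],
    [0.2,0,0,0,0,0,0],
    [0.2,0,0,0,0,0,0],
  ],
)

```text
time_s: 28.75
ee_pos: [484.6, -4.9, 213.1]
ee_rot: [180.0, -0.0, 89.1]
force: [-0.1, -0.1, -0.3]
gripper_width: 54.9
gripper_force: 0.0
```

Emit:
apply_moves(
  increments=[
    [0.2,0,0,0,0,0,0],
    [0.2,0,0,0,0,0,0],
    [0.2,0,0,0,0,0,0],
    [0.2,0,0,0,0,0,0],
    [0.2,0,0,0,0,0,0],
  ],
)

```text
time_s: 29.17
ee_pos: [484.6, -4.9, 213.1]
ee_rot: [180.0, 0.0, 89.1]
force: [0.2, 0.4, 0.1]
gripper_width: 54.7
gripper_force: 0.0
```

Emit:
apply_moves(
  increments=[
    [0.2,0,0,0,0,0,0],
    [0.2,0,0,0,0,0,0],
    [0.2,0,0,0,0,0,0],
    [0.2,0,0,0,0,0,0],
    [0.2,0,0,0,0,0,0],
  ],
)

```text
time_s: 29.58
ee_pos: [484.6, -4.9, 213.1]
ee_rot: [180.0, -0.0, 89.1]
force: [-0.7, -0.8, 0.2]
gripper_width: 54.7
gripper_force: 0.0
```

Emit:
apply_moves(
  increments=[
    [0.2,0,0,0,0,0,0],
    [0.2,0,0,0,0,0,0],
    [0.2,0,0,0,0,0,0],
    [0.2,0,0,0,0,0,0],
    [0.2,0,0,0,0,0,0],
  ],
)

```text
time_s: 30.0
ee_pos: [484.6, -4.9, 213.1]
ee_rot: [180.0, -0.0, 89.1]
force: [0.7, 1.0, -0.5]
gripper_width: 54.7
gripper_force: 0.0
```

Emit:
apply_moves(
  increments=[
    [0.2,0,0,0,0,0,0],
    [0.2,0,0,0,0,0,0],
    [0.2,0,0,0,0,0,0],
    [0.2,0,0,0,0,0,0],
    [0.2,0,0,0,0,0,0],
  ],
)

```text
time_s: 30.42
ee_pos: [484.7, -4.9, 213.1]
ee_rot: [180.0, 0.0, 89.1]
force: [0.2, 0.6, 0.5]
gripper_width: 54.8
gripper_force: 0.0
```

Emit:
apply_moves(
  increments=[
    [0.2,0,0,0,0,0,0],
    [0.2,0,0,0,0,0,0],
    [0.2,0,0,0,0,0,0],
    [0.2,0,0,0,0,0,0],
    [0.2,0,0,0,0,0,0],
  ],
)

```text
time_s: 30.83
ee_pos: [484.7, -4.9, 213.1]
ee_rot: [180.0, 0.0, 89.1]
force: [0.7, -0.7, -0.1]
gripper_width: 54.8
gripper_force: 0.0
```

```bash
python3 - <<'E'
from h import *
f=grab('wrist');weights(f,114,82);g=grab('top');
m=mask('dish','top');print('dish',quad(g,m,98))
for b in finder.trace('weight1','top')[:6]:
    m=b['pixels']; print(b['rect'],np.median(g['color'][m],axis=0) if m.any() else '')
print('tray',quad(g,mask('tray','top',(142,309)),18))
s=status.state();print(s['ee_pos'],s['time_s'])
E
```

```text
0.94 white [563.8  62.7] iou 0.9 [395. 129.  63.  53.]
0.7 white [484.2  64.1] iou 0.9 [290. 127.  61.  55.]
dish [448.9  61.   31.3  22.5 -74.3]
[444.1, 354.3, 21.9, 23.6] [ 91. 143.  74.]
[461.6, 176.2, 61.5, 52.0] [210. 198. 169.]
[408.0, 195.3, 22.3, 19.1] [ 81. 147.  75.]
tray [412.3 352.4 172.  135.9 -29.8]
[484.67280181  -4.90135191 213.14064116] 31.1333
```

Emit:
apply_moves(
  increments=[
    [0.12,0,0.034,0,0,0,0],
    [0.12,0,0.034,0,0,0,0],
    [0.12,0,0,-0.02,0,0,0],
    [0.12,0,0,-0.03,0,0,0],
    [0.12,0,0,0,0,0,0],
  ],
)

```text
time_s: 31.55
ee_pos: [481.2, 63.3, 158.9]
ee_rot: [-179.5, 0.1, 89.2]
force: [-0.7, 0.3, -1.1]
gripper_width: 51.2
gripper_force: 0.0
```

Emit:
apply_moves(
  increments=[
    [0.12,0,0,-0.02,0,0,0],
    [0.12,0,0,-0.02,0,0,0],
    [0.12,0,0,-0.015,0,0,0],
    [0.12,0,0,0,0,0,0],
    [0.12,0,0,0,0,0,0],
  ],
)

```text
time_s: 31.97
ee_pos: [484.8, 62.9, 108.6]
ee_rot: [-180.0, 0.0, 89.1]
force: [0.7, -0.3, 0.8]
gripper_width: 51.1
gripper_force: 0.0
```

Emit:
apply_moves(
  increments=[
    [-0.3,0,0,0,0,0,0],
    [-0.3,0,0,0,0,0,0],
    [-0.3,0,0,0,0,0,0],
  ],
)

```text
time_s: 32.22
ee_pos: [485.6, 63.1, 109.4]
ee_rot: [179.8, -0.0, 89.1]
force: [-0.1, -1.0, 0.6]
gripper_width: 41.3
gripper_force: 22.0
```

Emit:
apply_moves(
  increments=[
    [-0.3,0,0,0.01,0,0,0],
    [-0.3,0,0,0.02,0,0,0],
    [-0.3,0,0,0.03,0,0,0],
    [-0.3,0,0,0.01,0,0,0],
    [-0.3,-0.002,0.01,0,0,0,0],
  ],
)

```text
time_s: 32.63
ee_pos: [484.9, 72.6, 181.0]
ee_rot: [179.6, -0.0, 89.0]
force: [-0.4, -0.1, -1.9]
gripper_width: 41.3
gripper_force: 22.0
```

Emit:
apply_moves(
  increments=[
    [-0.3,-0.004,0.025,0,0,0,6],
    [-0.3,-0.004,0.026,0,0,0,6],
    [-0.3,-0.004,0.026,0,0,0,6],
    [-0.3,-0.004,0.026,0,0,0,6],
    [-0.3,-0.004,0.026,0,0,0,6],
  ],
)

```text
time_s: 33.05
ee_pos: [461.1, 203.5, 176.5]
ee_rot: [-179.9, -0.0, 119.4]
force: [0.7, -0.4, -1.5]
gripper_width: 41.2
gripper_force: 22.0
```

Emit:
apply_moves(
  increments=[
    [-0.3,-0.004,0.026,0,0,0,6],
    [-0.3,-0.004,0.026,0,0,0,6],
    [-0.3,-0.004,0.026,0,0,0,6],
    [-0.3,-0.004,0.026,0,0,0,6],
    [-0.3,0,0.025,0,0,0,7],
  ],
)

```text
time_s: 33.47
ee_pos: [444.4, 332.5, 176.3]
ee_rot: [-179.8, -0.1, 150.4]
force: [0.4, 0.1, -1.2]
gripper_width: 41.5
gripper_force: 22.0
```

Emit:
apply_moves(
  increments=[
    [-0.3,0,0,-0.03,0,0,0],
    [-0.3,0,0,-0.03,0,0,0],
    [-0.3,0,0,0,0,0,0],
    [-0.3,0,0,0,0,0,0],
  ],
)

```text
time_s: 33.8
ee_pos: [444.7, 330.5, 115.8]
ee_rot: [-179.7, -0.2, 150.1]
force: [0.1, -0.6, -1.1]
gripper_width: 41.6
gripper_force: 22.0
```

```bash
python3 - <<'E'
from h import *
f=grab('wrist','w10');s=status.state();print(s['ee_pos'],s['ee_rot'],s['time_s'],s['gripper_width'],s['force'])
m=mask('tray','wrist');print('tray',quad(f,m,18,True) if m is not None and m.any() else '')
g=grab('top');r=[b for b in finder.trace('dish','top') if b['pixels'].any()]
for b in r[:2]: print('dish',b['score'],quad(g,b['pixels'].astype(np.uint8),101))
E
```

```text
[446.16255831 331.21156763 117.69971545] [-1.79928394e+02 -4.61724128e-02  1.50087532e+02] 33.85 41.33305905372273 [ 0.60667901  0.4312317  -0.4644942 ]
tray [413.5 353.  169.7 130.6 -29.4]
dish 0.85 [523.3  63.  172.8  64.5  -1.1]
```

Emit:
apply_moves(
  increments=[
    [-0.3,0,0,-0.025,0,0,0],
    [-0.3,0,0,-0.025,0,0,0],
    [-0.3,0,0,-0.02,0,0,0],
    [-0.3,0,0,-0.01,0,0,0],
    [-0.3,0,0,0,0,0,0],
  ],
)

```text
time_s: 34.42
ee_pos: [446.1, 330.5, 37.1]
ee_rot: [-179.9, -0.1, 150.1]
force: [-1.4, -0.5, -1.6]
gripper_width: 41.6
gripper_force: 22.0
```

Emit:
apply_moves(
  increments=[
    [-0.3,0,0,-0.002,0,0,0],
    [-0.3,0,0,-0.002,0,0,0],
    [-0.3,0,0,0,0,0,0],
    [-0.3,0,0,0,0,0,0],
  ],
)

```text
time_s: 34.75
ee_pos: [447.2, 331.5, 35.1]
ee_rot: [179.9, 0.0, 150.1]
force: [-0.1, -0.5, -0.9]
gripper_width: 41.5
gripper_force: 22.0
```

Emit:
apply_moves(
  increments=[
    [-0.3,0,0,-0.002,0,0,0],
    [-0.3,0,0,-0.001,0,0,0],
    [-0.3,0,0,0,0,0,0],
    [-0.3,0,0,0,0,0,0],
  ],
)

```text
time_s: 35.08
ee_pos: [447.0, 331.3, 31.8]
ee_rot: [179.9, 0.0, 150.1]
force: [-0.0, -0.7, 3.6]
gripper_width: 41.2
gripper_force: 22.0
```

Emit:
apply_moves(
  increments=[
    [-0.3,0,0,-0.001,0,0,0],
    [-0.3,0,0,0,0,0,0],
    [-0.3,0,0,0,0,0,0],
  ],
)

```text
time_s: 35.33
ee_pos: [447.0, 331.3, 31.7]
ee_rot: [179.9, 0.0, 150.1]
force: [-2.2, -1.1, 11.1]
gripper_width: 41.5
gripper_force: 22.0
```

Emit:
apply_moves(
  increments=[
    [-0.3,0,0,-0.001,0,0,0],
    [-0.3,0,0,0,0,0,0],
    [-0.3,0,0,0,0,0,0],
  ],
)

```text
time_s: 35.58
ee_pos: [447.0, 331.3, 31.7]
ee_rot: [179.9, 0.0, 150.1]
force: [-4.2, -3.0, 17.5]
gripper_width: 41.4
gripper_force: 22.0
```

Emit:
apply_moves(
  increments=[
    [0.0,0,0,0.002,0,0,0],
    [0.12,0,0,0,0,0,0],
    [0.12,0,0,0,0,0,0],
    [0.12,0,0,0.02,0,0,0],
    [0.12,0,0,0.03,0,0,0],
  ],
)

```text
time_s: 36.0
ee_pos: [444.6, 329.7, 78.4]
ee_rot: [-179.6, -0.2, 150.1]
force: [0.8, -0.4, -0.5]
gripper_width: 50.9
gripper_force: 0.0
```

Emit:
apply_moves(
  increments=[
    [0.12,0,0,0.035,0,0,0],
    [0.12,0,0,0.035,0,0,0],
    [0.12,0,0,0.035,0,0,0],
    [0.12,0.011,-0.024,0.01,0,0,-6],
    [0.12,0.011,-0.024,0,0,0,-6],
  ],
)

```text
time_s: 36.42
ee_pos: [470.4, 284.5, 199.6]
ee_rot: [179.6, 0.1, 138.0]
force: [1.5, 0.3, -0.1]
gripper_width: 51.0
gripper_force: 0.0
```

Emit:
apply_moves(
  increments=[
    [0.12,0.011,-0.025,0,0,0,-6],
    [0.12,0.011,-0.025,0,0,0,-6],
    [0.12,0.011,-0.025,0,0,0,-6],
    [0.12,0.011,-0.025,0,0,0,-6],
    [0.12,0.011,-0.025,0,0,0,-6],
  ],
)

```text
time_s: 36.83
ee_pos: [523.9, 156.9, 195.5]
ee_rot: [-180.0, -0.0, 107.8]
force: [0.5, 0.5, 0.9]
gripper_width: 51.1
gripper_force: 0.0
```

Emit:
apply_moves(
  increments=[
    [0.12,0.011,-0.025,0,0,0,-6],
    [0.12,0.011,-0.025,0,0,0,-6],
    [0.12,0.011,-0.025,0,0,0,-7],
    [0.12,0,0,0,0,0,0],
    [0.12,0,0,0,0,0,0],
  ],
)

```text
time_s: 37.25
ee_pos: [556.8, 82.1, 195.3]
ee_rot: [-179.9, -0.0, 89.0]
force: [-0.3, 0.0, 0.1]
gripper_width: 51.1
gripper_force: 0.0
```

```bash
python3 - <<'E'
from h import *
f=grab('wrist','w11');weights(f,118,86);s=status.state();print(s['ee_pos'],s['ee_rot'],s['time_s'],s['gripper_width'])
g=grab('top','top11')
for b in finder.trace('weight1','top')[:6]:
    m=b['pixels']
    if m.any():print(round(b['score'],2),b['rect'],np.median(g['color'][m],axis=0),quad(g,m.astype(np.uint8),30))
E
```

```text
0.66 white [564.4  62.6] iou 0.89 [304. 242.  58.  71.]
[556.18760785  83.60892388 195.56144736] [-1.79930157e+02 -1.98669202e-02  8.91506133e+01] 37.35 51.168409971559
0.92 [443.9, 358.9, 20.2, 18.5] [ 92. 144.  75.] [ 358.3 -283.6   44.2   39.   -84.6]
0.88 [138.8, 283.3, 26.1, 21.2] [221. 225. 201.] [446.9 330.6  45.8  43.2 -84.7]
0.64 [408.9, 194.4, 22.5, 20.9] [ 74. 117.  62.] [ 679.8 -200.7   48.3   41.8  -39.8]
```

Emit:
apply_moves(
  increments=[
    [0.08,0.0085,-0.021,0,0,0,0],
    [0.08,0,0,-0.025,0,0,0],
    [0.08,0,0,-0.025,0,0,0],
    [0.08,0,0,0,0,0,0],
    [0.08,0,0,0,0,0,0],
  ],
)

```text
time_s: 37.87
ee_pos: [564.1, 62.9, 145.4]
ee_rot: [-179.8, 0.0, 89.2]
force: [0.1, 0.0, 1.2]
gripper_width: 49.2
gripper_force: 0.0
```

Emit:
apply_moves(
  increments=[
    [0.08,0,0,-0.01,0,0,0],
    [0.08,0,0,-0.01,0,0,0],
    [0.08,0,0,0,0,0,0],
    [0.08,0,0,0,0,0,0],
  ],
)

```text
time_s: 38.2
ee_pos: [564.9, 62.3, 125.9]
ee_rot: [-180.0, 0.0, 89.1]
force: [0.0, -0.3, -0.6]
gripper_width: 49.1
gripper_force: 0.0
```

Emit:
apply_moves(
  increments=[
    [0.08,0,0,-0.008,0,0,0],
    [0.08,0,0,-0.007,0,0,0],
    [0.08,0,0,0,0,0,0],
    [0.08,0,0,0,0,0,0],
  ],
)

```text
time_s: 38.53
ee_pos: [564.8, 62.0, 110.5]
ee_rot: [-179.9, 0.0, 89.1]
force: [-0.0, 0.4, 0.9]
gripper_width: 49.2
gripper_force: 0.0
```

Emit:
apply_moves(
  increments=[
    [-0.3,0,0,0,0,0,0],
    [-0.3,0,0,0,0,0,0],
    [-0.3,0,0,0,0,0,0],
  ],
)

```text
time_s: 38.78
ee_pos: [565.3, 62.1, 111.3]
ee_rot: [180.0, -0.0, 89.1]
force: [-0.5, -0.0, -0.2]
gripper_width: 41.5
gripper_force: 22.0
```

Emit:
apply_moves(
  increments=[
    [-0.3,0,0,0.01,0,0,0],
    [-0.3,0,0,0.02,0,0,0],
    [-0.3,0,0,0.03,0,0,0],
    [-0.3,0,0,0.01,0,0,0],
    [-0.3,-0.006,0.01,0,0,0,0],
  ],
)

```text
time_s: 39.2
ee_pos: [561.9, 71.4, 184.5]
ee_rot: [179.5, -0.0, 89.0]
force: [1.1, 0.5, -1.7]
gripper_width: 41.6
gripper_force: 22.0
```

Emit:
apply_moves(
  increments=[
    [-0.3,-0.015,0.025,0,0,0,5],
    [-0.3,-0.015,0.025,0,0,0,5],
    [-0.3,-0.015,0.025,0,0,0,5],
    [-0.3,-0.015,0.025,0,0,0,5],
    [-0.3,-0.015,0.025,0,0,0,5],
  ],
)

```text
time_s: 39.62
ee_pos: [481.7, 198.3, 179.6]
ee_rot: [-179.8, -0.0, 114.3]
force: [-0.2, 1.0, -2.4]
gripper_width: 41.6
gripper_force: 22.0
```

Emit:
apply_moves(
  increments=[
    [-0.3,-0.015,0.025,0,0,0,5],
    [-0.3,-0.015,0.025,0,0,0,5],
    [-0.3,-0.015,0.025,0,0,0,5],
    [-0.3,-0.015,0.025,0,0,0,5],
    [-0.3,-0.015,0.025,0,0,0,5],
  ],
)

```text
time_s: 40.03
ee_pos: [406.6, 323.0, 179.6]
ee_rot: [-179.8, -0.1, 139.3]
force: [0.1, 0.1, -2.2]
gripper_width: 41.4
gripper_force: 22.0
```

Emit:
apply_moves(
  increments=[
    [-0.3,-0.015,0.025,0,0,0,5.5],
    [-0.3,-0.016,0.025,0,0,0,5.5],
    [-0.3,0,0,-0.03,0,0,0],
    [-0.3,0,0,0,0,0,0],
    [-0.3,0,0,0,0,0,0],
  ],
)

```text
time_s: 40.45
ee_pos: [375.9, 371.0, 148.9]
ee_rot: [-179.6, -0.1, 150.1]
force: [-0.3, 0.3, -2.0]
gripper_width: 41.3
gripper_force: 22.0
```

Emit:
apply_moves(
  increments=[
    [-0.3,0,0,-0.025,0,0,0],
    [-0.3,0,0,-0.025,0,0,0],
    [-0.3,0,0,-0.025,0,0,0],
    [-0.3,0,0,-0.02,0,0,0],
    [-0.3,0,0,-0.01,0,0,0],
  ],
)

```text
time_s: 40.87
ee_pos: [377.6, 370.6, 44.5]
ee_rot: [-179.8, -0.1, 150.0]
force: [0.4, 0.1, -2.8]
gripper_width: 41.7
gripper_force: 22.0
```

Emit:
apply_moves(
  increments=[
    [-0.3,0,0,-0.005,0,0,0],
    [-0.3,0,0,0,0,0,0],
    [-0.3,0,0,0,0,0,0],
    [-0.3,0,0,0,0,0,0],
  ],
)

```text
time_s: 41.2
ee_pos: [379.1, 372.8, 42.5]
ee_rot: [179.8, 0.0, 150.1]
force: [0.1, 0.2, -1.4]
gripper_width: 41.6
gripper_force: 22.0
```

Emit:
apply_moves(
  increments=[
    [-0.3,0,0,-0.005,0,0,0],
    [-0.3,0,0,-0.003,0,0,0],
    [-0.3,0,0,-0.002,0,0,0],
    [-0.3,0,0,0,0,0,0],
    [-0.3,0,0,0,0,0,0],
  ],
)

```text
time_s: 41.62
ee_pos: [378.1, 372.1, 31.0]
ee_rot: [-180.0, -0.0, 150.1]
force: [0.6, -0.1, -1.0]
gripper_width: 41.6
gripper_force: 22.0
```

Emit:
apply_moves(
  increments=[
    [-0.3,0,0,-0.001,0,0,0],
    [-0.3,0,0,0,0,0,0],
    [-0.3,0,0,0,0,0,0],
  ],
)

```text
time_s: 41.87
ee_pos: [378.2, 372.2, 30.7]
ee_rot: [180.0, 0.0, 150.1]
force: [-0.9, -0.9, 4.9]
gripper_width: 41.4
gripper_force: 22.0
```

Emit:
apply_moves(
  increments=[
    [-0.3,0,0,-0.001,0,0,0],
    [-0.3,0,0,0,0,0,0],
    [-0.3,0,0,0,0,0,0],
  ],
)

```text
time_s: 42.12
ee_pos: [378.2, 372.2, 30.6]
ee_rot: [180.0, 0.0, 150.1]
force: [-2.4, -3.3, 12.9]
gripper_width: 41.2
gripper_force: 22.0
```

Emit:
apply_moves(
  increments=[
    [0.0,0,0,0.002,0,0,0],
    [0.12,0,0,0,0,0,0],
    [0.12,0,0,0,0,0,0],
    [0.12,0,0,0.02,0,0,0],
    [0.12,0,0,0.03,0,0,0],
  ],
)

```text
time_s: 42.53
ee_pos: [376.5, 370.5, 78.8]
ee_rot: [-179.6, -0.1, 150.1]
force: [-0.4, -0.2, 0.0]
gripper_width: 51.0
gripper_force: 0.0
```

Emit:
apply_moves(
  increments=[
    [0.12,0,0,0.035,0,0,0],
    [0.12,0,0,0.035,0,0,0],
    [0.12,0,0,0.035,0,0,0],
    [0.12,0.012,-0.028,0.01,0,0,0],
    [0.12,0.0127,-0.0283,0,0,0,0],
  ],
)

```text
time_s: 42.95
ee_pos: [404.5, 317.5, 199.6]
ee_rot: [179.6, 0.2, 150.3]
force: [0.2, -0.1, -0.3]
gripper_width: 50.9
gripper_force: 0.0
```

Emit:
apply_moves(
  increments=[
    [0.12,0.0127,-0.0283,0,0,0,0],
    [0.12,0.0127,-0.0283,0,0,0,0],
    [0.12,0.0127,-0.0283,0,0,0,0],
    [0.12,0.0127,-0.0283,0,0,0,0],
    [0.12,0.0127,-0.0283,0,0,0,0],
  ],
)

```text
time_s: 43.37
ee_pos: [466.7, 172.9, 195.8]
ee_rot: [180.0, -0.0, 150.1]
force: [1.0, 0.2, -0.7]
gripper_width: 50.7
gripper_force: 0.0
```

Emit:
apply_moves(
  increments=[
    [0.12,0.0127,-0.0283,0,0,0,0],
    [0.12,0.0127,-0.0283,0,0,0,0],
    [0.12,0.0127,-0.0283,0,0,0,0],
    [0.12,0.0127,-0.0283,0,0,0,0],
    [0.12,0.0127,-0.0283,0,0,0,0],
  ],
)

```text
time_s: 43.78
ee_pos: [530.3, 31.3, 195.7]
ee_rot: [-180.0, -0.0, 150.1]
force: [0.3, 0.1, -0.1]
gripper_width: 51.2
gripper_force: 0.0
```

Emit:
apply_moves(
  increments=[
    [0.12,0.0127,-0.0283,0,0,0,0],
    [0.12,0.0127,-0.0283,0,0,0,0],
    [0.12,0.0127,-0.0283,0,0,0,0],
    [0.12,0.0127,-0.0283,0,0,0,0],
    [0.12,0.0127,-0.0283,0,0,0,0],
  ],
)

```text
time_s: 44.2
ee_pos: [593.8, -110.2, 195.6]
ee_rot: [180.0, -0.0, 150.1]
force: [1.1, 0.1, 0.3]
gripper_width: 51.0
gripper_force: 0.0
```

Emit:
apply_moves(
  increments=[
    [0.12,0,0,-0.025,0,0,0],
    [0.12,0,0,-0.025,0,0,0],
    [0.12,0,0,0,0,0,0],
    [0.12,0,0,0,0,0,0],
  ],
)

```text
time_s: 44.53
ee_pos: [592.4, -108.6, 144.7]
ee_rot: [-179.9, -0.2, 150.1]
force: [0.1, 0.2, -0.3]
gripper_width: 50.6
gripper_force: 0.0
```

```bash
python3 - <<'E'
from h import *
f=grab('wrist');R=np.array(f['R']);t=np.array(f['t']).ravel();print(-R.T@t,status.state()['ee_pos'],status.state()['time_s'])
dial(f,'dial12');angles('dial12')
g=grab('top','top12')
a=cv2.imread('pics/top12.png');b=cv2.resize(cv2.imread('pics/dial12.png'),(300,300));a[180:480,340:640]=b;cv2.imwrite('pics/final.png',a)
for q,z in [('dish',103),('clock_face',6)]:
    for b in finder.trace(q,'top')[:1]: print(q,quad(g,b['pixels'].astype(np.uint8),z) if b['pixels'].any() else '')
E
```

```text
[520.45323135 -67.00962189 301.71071105] [ 593.54760624 -108.58611575  146.28183768] 44.5833
7 12 56.86
12 16 56.76
16 20 56.73
20 23 56.66
26 29 56.62
tail 57.263525810780024 hub 238.10938215102973 242.7258581235698
dish [524.1 116.2 173.6  65.8  -1.4]
clock_face [ 710.  -358.1  119.7  118.7  -43.1]
```

View pics/final.png

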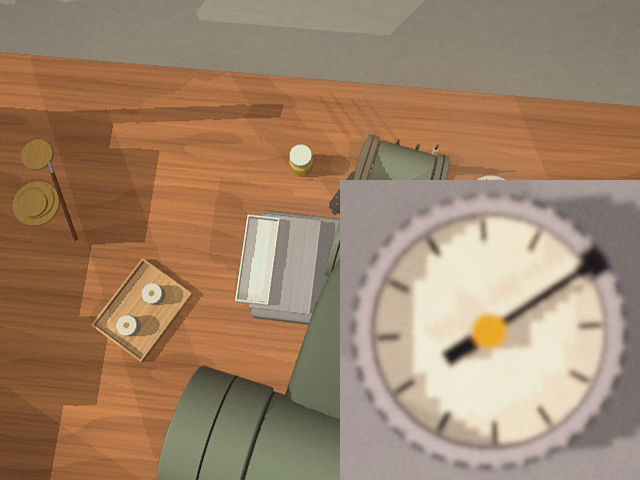

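Weight one and weight two are in the tray, at (152,293) and (126,325), and the mark is at the pointer (56.6° against 56.7°). But the dish has been knocked about 53 mm in +y and now overhangs the pan edge (centre y≈116). I'll put it back mid-pan.

Emit:
apply_moves(
  increments=[
    [0.12,0,0,0.03,0,0,0],
    [0.3,-0.005,0.02,0.03,0,0,4],
    [0.6,-0.008,0.025,0,0,0,4],
    [1,-0.008,0.025,0,0,0,4],
    [1,-0.008,0.026,0,0,0,4],
  ],
)

```text
time_s: 45.15
ee_pos: [564.7, -11.7, 208.4]
ee_rot: [179.9, 0.2, 166.3]
force: [0.1, 0.7, 0.4]
gripper_width: 74.7
gripper_force: 0.0
```

Emit:
apply_moves(
  increments=[
    [1,-0.01,0.025,0,0,0,4],
    [1,-0.01,0.025,0,0,0,4],
    [1,-0.01,0.025,0,0,0,4.7],
    [1,-0.01,0.025,0,0,0,0],
    [1,0,0.025,0,0,0,0],
  ],
)

```text
time_s: 45.57
ee_pos: [522.7, 113.7, 207.8]
ee_rot: [180.0, 0.1, 178.8]
force: [0.2, 0.6, -0.4]
gripper_width: 91.3
gripper_force: 0.0
```

Emit:
apply_moves(
  increments=[
    [1,0,0,0,0,0,0],
    [1,0,0,0,0,0,0],
  ],
)

```text
time_s: 45.73
ee_pos: [524.6, 113.5, 207.5]
ee_rot: [180.0, 0.2, 179.0]
force: [-0.5, -0.6, 0.4]
gripper_width: 91.3
gripper_force: 0.0
```

```bash
python3 - <<'E'
from h import *
f=grab('wrist','w13');s=status.state();print(s['ee_pos'],s['ee_rot'],s['time_s'],s['gripper_width'])
for q,z in [('dish',103),('pan_top',85)]:
    for b in finder.trace(q,'wrist')[:2]: print(q,round(b['score'],2),b['rect'],quad(f,b['pixels'].astype(np.uint8),z,True) if b['pixels'].any() else '')
g=grab('scene')
for b in finder.trace('dish','scene')[:1]: print('scene',quad(g,b['pixels'].astype(np.uint8),103))
E
```

```text
[524.6534509  112.6059033  207.18062982] [-1.79996422e+02  1.20685161e-01  1.78877972e+02] 45.7833 91.03977028621888
dish 0.56 [280.5, 130.8, 89.0, 208.9] [521.4 116.3 165.6  65.   -1.7]
scene [530.  110.  178.5  76.4  -1.2]
```

Emit:
apply_moves(
  increments=[
    [1,0,0.0025,-0.02,0,0,0],
    [1,0,0,-0.025,0,0,0],
    [1,0,0,-0.025,0,0,0],
    [1,0,0,-0.015,0,0,0],
    [1,0,0,0,0,0,0],
  ],
  newtons=20,
)

```text
time_s: 46.4
ee_pos: [522.2, 113.5, 117.9]
ee_rot: [-179.9, -0.4, 178.7]
force: [-0.6, -0.8, -0.2]
gripper_width: 91.3
gripper_force: 0.0
```

Emit:
apply_moves(
  increments=[
    [1,0,0,-0.008,0,0,0],
    [1,0,0,-0.008,0,0,0],
    [1,0,0,0,0,0,0],
    [1,0,0,0,0,0,0],
  ],
)

```text
time_s: 46.73
ee_pos: [524.6, 114.7, 105.4]
ee_rot: [180.0, 0.0, 178.8]
force: [0.1, 0.3, 0.7]
gripper_width: 91.1
gripper_force: 0.0
```

Emit:
apply_moves(
  increments=[
    [0.6,0,0,0,0,0,0],
    [0.4,0,0,0,0,0,0],
    [-0.3,0,0,0,0,0,0],
    [-0.3,0,0,0,0,0,0],
    [-0.3,0,0,0,0,0,0],
  ],
)

```text
time_s: 47.15
ee_pos: [524.5, 115.0, 105.4]
ee_rot: [180.0, 0.0, 178.8]
force: [-0.8, 0.2, 0.4]
gripper_width: 63.8
gripper_force: 20.0
```

Emit:
apply_moves(
  increments=[
    [-0.3,0,0,0.005,0,0,0],
    [-0.3,0,0,0.01,0,0,0],
    [-0.3,0,0,0.015,0,0,0],
    [-0.3,0,0,0,0,0,0],
    [-0.3,0,0,0,0,0,0],
  ],
)

```text
time_s: 47.57
ee_pos: [525.0, 114.9, 136.1]
ee_rot: [180.0, 0.1, 178.8]
force: [0.5, 0.1, -1.9]
gripper_width: 63.7
gripper_force: 20.0
```

Emit:
apply_moves(
  increments=[
    [-0.3,0,-0.018,0,0,0,0],
    [-0.3,0,-0.018,0,0,0,0],
    [-0.3,0,-0.0167,0,0,0,0],
    [-0.3,0,0,-0.012,0,0,0],
    [-0.3,0,0,-0.01,0,0,0],
  ],
)

```text
time_s: 47.98
ee_pos: [524.1, 61.3, 112.4]
ee_rot: [180.0, -0.0, 178.7]
force: [-0.8, 0.4, -2.6]
gripper_width: 63.6
gripper_force: 20.0
```

Emit:
apply_moves(
  increments=[
    [-0.3,0,0,-0.003,0,0,0],
    [-0.3,0,0,-0.001,0,0,0],
    [-0.3,0,0,0,0,0,0],
    [-0.3,0,0,0,0,0,0],
  ],
)

```text
time_s: 48.32
ee_pos: [524.5, 62.6, 109.2]
ee_rot: [180.0, 0.0, 178.8]
force: [-0.2, -0.7, -2.4]
gripper_width: 63.7
gripper_force: 20.0
```

Now I'll lower 2 mm more, release, retreat and move to the dial-view pose.

Emit:
apply_moves(
  increments=[
    [-0.3,0,0,-0.001,0,0,0],
    [-0.3,0,0,-0.001,0,0,0],
    [-0.3,0,0,0,0,0,0],
    [0.6,0,0,0,0,0,0],
    [0.9,0,0,0,0,0,0],
  ],
)

```text
time_s: 48.73
ee_pos: [524.6, 62.1, 107.4]
ee_rot: [180.0, 0.0, 178.8]
force: [0.0, -0.3, -0.0]
gripper_width: 74.4
gripper_force: 0.0
```

Emit:
apply_moves(
  increments=[
    [1,0,0,0,0,0,0],
    [1,0,0,0.02,0,0,0],
    [1,0,0,0.03,0,0,0],
    [1,0,0,0.03,0,0,0],
    [1,0.01,-0.02,0.02,0,0,0],
  ],
)

```text
time_s: 49.15
ee_pos: [534.0, 44.1, 210.0]
ee_rot: [179.9, 0.1, 178.9]
force: [0.2, 1.2, -0.8]
gripper_width: 91.2
gripper_force: 0.0
```

Emit:
apply_moves(
  increments=[
    [1,0.02,-0.028,0,0,0,-4],
    [1,0.02,-0.028,0,0,0,-4],
    [1,0.01,-0.028,0,0,0,-5],
    [1,0.005,-0.028,0,0,0,-5],
    [1,0.004,-0.028,0,0,0,-5],
  ],
)

```text
time_s: 49.57
ee_pos: [593.9, -99.3, 207.1]
ee_rot: [180.0, 0.0, 155.5]
force: [1.0, 0.2, 0.6]
gripper_width: 91.4
gripper_force: 0.0
```

Emit:
apply_moves(
  increments=[
    [1,0,-0.011,-0.02,0,0,-5],
    [1,0,0,-0.025,0,0,0],
    [1,0,0,0,0,0,0],
    [1,0,0,0,0,0,0],
  ],
)

```text
time_s: 49.9
ee_pos: [592.5, -108.8, 161.2]
ee_rot: [-180.0, -0.2, 150.8]
force: [-0.1, -0.3, 1.6]
gripper_width: 91.2
gripper_force: 0.0
```

```bash
python3 - <<'E'
from h import *
f=grab('wrist','w14');print(status.state()['ee_pos'],status.state()['ee_rot'],status.state()['time_s'])
dial(f,'dial14');angles('dial14')
g=grab('top','top14');s=grab('scene')
for q,z in [('dish',103),('pan_top',85)]:
    for b in finder.trace(q,'top')[:1]: print(q,quad(g,b['pixels'].astype(np.uint8),z) if b['pixels'].any() else '')
for b in finder.trace('dish','scene')[:1]: print('scene',quad(s,b['pixels'].astype(np.uint8),103))
for b in finder.trace('dish','wrist')[:1]: print('wrist',quad(f,b['pixels'].astype(np.uint8),103,True) if b['pixels'].any() else '')
for b in finder.trace('weight1','top')[:6]:
    m=b['pixels']
    if m.any():print(round(b['score'],2),np.median(g['color'][m],axis=0),quad(g,m.astype(np.uint8),30))
E
```

```text
[ 593.54075522 -108.71916144  162.62113087] [1.79987242e+02 1.68600552e-03 1.50809462e+02] 49.95
7 12 56.72
12 16 56.83
16 20 56.77
20 23 56.56
26 29 56.62
tail 57.180216148389086 hub 237.79653284671534 242.84990875912408
dish [523.9  62.9 173.4  64.9  -1.3]
pan_top [524.   63.  190.9 119.8  -1.4]
scene [600.1  75.6  83.9  40.2 -43.9]
wrist [543.4  58.3 136.9  72.3  -1.3]
0.94 [219. 210. 184.] [444.9 330.1  46.4  43.7  52. ]
0.7 [219. 210. 185.] [376.7 371.   49.1  40.2 -84.7]
0.56 [ 88. 142.  74.] [ 358.4 -284.4   46.    39.   -84.6]
```

```bash
python3 -c "
from workcell import env
print(env.job_done())"
```

```text
the job is handed in; nothing more can be done
None
```

The job is handed in: both white weights that were present were weighed and are now in the tray, and the empty dish is mid-pan with the dial reading zero; the dish got knocked aside during the last moves, so I put it back.

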